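Unpin a tyre-store tag plate and show its label to the reader

TASK

Draw the red-gripped pin out of the clamp and park it lying in the clamp's side notch, letting go of it there while the tag plate still stands in its slot. Then lift the plate out, find its frosted end by the small corner notch, and hold that end about 15 cm above the middle of the reader's mat, leaned back about 45 degrees so that the label faces up and towards the reader's lens. Finish while holding the plate still in the air like this, with the pin still parked and the other things on the bench left where they are.

Things in the scene. Friction and masses are not known exactly. Their poses are not given: they have to be found in the camera images.
- clamp: Tag clamp, blue and grey, bolted down at any yaw. Origin: underside, on the bench below the slot's middle; z up. Dark base x -72..104, y +-34, 18 mm high. The plate stands in a slot along x (11 mm wide, 124 long, floor z 30) between blue cheeks (out to y +-15.5, top z 60). Pin bore along y at x 0, z 50, 10 mm square; a 24 mm wide boss on the -y side reaches y -30, top z 60.
- park (a point): Side notch of the clamp: middle of an open-topped groove with yellow flared lips, 86 mm along clamp +x, at the height of a parked pin's axis (z 44). Axes as clamp. Groove runs along y, 60 mm long, 13 mm wide; floor 4 mm below this point, lips up to 11 mm above. A well-parked pin's rod lies on the groove floor, its grip out past the -y end (grip centre 46 mm from here along -y).
- pin_grip (a point): Centre of the pin's red grip, 12 (pin x) by 24 (y) by 20 mm (z). Steel rod, 8 mm thick, sticks out along pin +y from 12 to 68 mm from here; weight centre 31 mm along +y; 30 g. At the start it lies in the bore, axes as the clamp's, this point 48 mm from the clamp's middle along clamp -y, at z 49. Nothing latches it: drawn 55 mm along -y it is free.
- pin_rod (a point): Point on the axis of the pin's rod, 40 mm from the grip's centre along the pin's +y. Axes as the pin's.
- plate_centre (a point): Centre of the tag plate, clear greenish slab 120 (its x) by 8 (y) by 64 mm (z), 80 g. At the start upright in the slot, axes as the clamp's, top edge z 94, 34 mm free above the cheeks, locked by the pin (14 mm hole, 12 mm below centre). Its +x end (20..60 mm) is frosted white, marked by a 14 mm corner notch at the top. Label on the +y face only: notch at the upper left, it faces you.
- label (a point): Centre of the label (yellow with black bars, 34 x 43 mm) on the plate's frosted end: from the plate's centre 40 mm along +x, 4 mm along +y (on the face), 6 mm down. Axes as the plate's: +y is the label's outward normal.
- reader: Label reader, fixed. Origin: centre of its black mat (160 x 160 x 3 mm, yellow square in the middle), on the bench; z up. Its +x points to the reader's post: foot and white camera head stand 210 to 290 mm from the mat's centre, 90 mm wide, up to 178 mm high. The head looks back over the mat.
- reader_lens (a point): The reader's lens: 220 mm along the reader's +x from the mat's centre, 155 mm above the bench. Axes as the reader's.
- tape: roll of yellow tape lying flat, 84 mm across, 24 mm high. Bystander; origin: the middle of its underside at the start. Leave it where it is.
- wrench: steel wrench, 150 mm long, lying flat. Bystander; origin: the middle of its underside at the start. Leave it where it is.
- caster: spare swivel caster standing plate down with its black wheel up, about 60 x 50 mm, 79 mm high. Bystander; origin: the middle of its underside at the start. Leave it where it is.
- spray: upright blue spray can, 60 mm across, 170 mm tall. Bystander; origin: the middle of its underside at the start. Leave it where it is.
- mug: white mug, 80 mm across, 90 mm tall. Bystander; origin: the middle of its underside at the start. Leave it where it is.
- screwdriver: screwdriver lying flat, 190 mm long. Bystander; origin: the middle of its underside at the start. Leave it where it is.
- nut_tin: open steel tin, 100 x 80 x 35 mm. Bystander; origin: the middle of its underside at the start. Leave it where it is.
Not all that is in view belongs to the job. There is more than one size of the part that bears plate_centre; the job needs the larger. What is shaped like the clamp but purple is not meant.

How it is judged:
By the outcome, as a careful person would: the job done as asked, in the order asked, and still so for the second after the job is handed in, while the arm keeps its last pose, push and grip.
It also fails if it takes over 54 s, if anything falls off the work surface, if the arm or the gripper's body presses on something with over 40 N, if the wrist force passes 120 N, or if a joint passes its speed limit or range.

ROBOT

A 6-joint arm with a two-finger parallel gripper is mounted at the origin on the work surface. World frame = base frame: x ahead of the robot, y to its left, z up, the work surface at z = 0. Lengths are in mm, angles in rad, forces in N, time in s.
With the tool pointing down it reaches from about 350 to 775 mm from the base axis. Payload 7.3 kg.
Tool frame: the origin (TCP) lies at the very end of the fingers, on their centre line; the grasp point (between the pads) lies 19 mm behind it; z points along the fingers, y is the line along which they close (so a half turn about z gives the same grasp; the last joint's range is limited). The gripper opens to 92 mm and grips with 3 to 60 N. Pads are 19 mm wide; open, the fingers measure 130 mm over their backs; the gripper's body (75 mm by 190 mm) begins 47 mm behind the grasp point.
Start: joints at [-1.346, 0.342, 1.524, -0, 1.275, -0.146], TCP at [190.264, -489.334, 191.541] pointing down, gripper open.
Joint ranges: [-2.53, 2.53], [-0.77, 2.02], [0.04, 2.7], [-1, 4.14], [0.28, 2.66], [-3.11, 3.11]. Speed limits (rad/s): [2.57, 2.57, 3.14, 3.14, 3.14, 3.14].

INTERFACE

Orientations are given as [roll, pitch, yaw] about the fixed x, y, z axes, in that order (R = Rz(yaw) Ry(pitch) Rx(roll)).
In Python, from plant import bot gives the robot as it stands.
- The arm moves only by the tool jog_arm, never from a script. Its argument "targets" is a list of rows, each an object with "xyz": the shift along the tool's x, y, z as a fraction of full scale, a list of three; "spin": the turn about the tool's z as a fraction of full scale. In form: [{"xyz": [x, y, z], "spin": spin}, ...]. A call has exactly 10 rows; each row shifts and turns the commanded pose from where the row before left it, along the tool's axes as they then stand; what a row does not reach is not made up. Full scale, the value 1, is 80 mm for a shift and 0.1 rad for a turn. A row lasts 1/8 s, in which the tool goes at most 62.5 mm and 10.7 degrees, less where a joint would pass 70% of its speed; a pose out of reach is approached as far as the arm can. A call with a number of a shift or a turn outside -1 to 1 is refused whole. A call with a gripper value outside its range is refused whole. "gripper" is the opening in per cent of the stroke, from 0 (shut) to 100 (fully open), set as the call begins (left out, the last holds). The fingers move at their own pace and stop on an object; the grip force is fixed at half the most. Time passes only in rows, so rows that do not move let the fingers close, or fill a call up. It gives the time, the measured TCP pose, the force, the opening and the grip force at its end, in the units of the state.
- bot.get_obs(): the state, without advancing time (a new reading comes with each control period).
- bot.capture(name): name is "side" or "top" or "wrist"; returns the picture (384x512x3 uint8, blue, green, red); there is no depth.
- bot.get_calibration(name): a dict with "vfov" (degrees; the focal length in pixels is half the picture's height over the tangent of half this angle, whatever the lens; pixels are square), "cx", "cy" (the principal point, pixels), "eye" and "rotation" of the camera in the world. Camera axes: x right, y down, z forward; pixel columns grow to the right and rows downward; lengths in mm; the calibration is good to about 2 mm. A picture is of the moment at which its call begins: read the wrist's pose just before it. get_calibration takes no time and is no camera call; for the wrist camera it gives the pose at the moment of the call.
- bot.close_job(): hands the job in; it is judged then, once.
The state is a dict: "time": time; "joint_positions": joint angles; "dq": joint speeds; "tau": joint torques, N m; "tool_pos": TCP position; "tcp_rot": TCP orientation; "contact_force": force on the tool from outside, world axes, zero at the start; "moment": the same for the moment, N m; "grip_width": finger opening in mm; "finger_force": force on a finger pad.
Only numpy, scipy, OpenCV 4.12 (cv2) and the standard library are available. Lean on these libraries where they do the work, as an engineer would, in place of code of your own. Each camera call takes 0.05 s, during which the arm holds its last target. There are 200 camera calls.

## Working session

There is one attempt and no reset: what is moved stays moved. The work goes in short steps, Python scripts to look and compute and a tool call to move; the robot and the scene stay as the last step left them, time stands still between calls to the robot, and variables do not carry over. Pictures are saved under pics/ and viewed, at most 14 in all, crops included, and the job is handed in when it is done.

Besides the shell and the picture viewer there is one more tool, called after "Call:" by a JSON object that holds its "api" and its "payload", one argument or row to a line. jog_arm: Moves the arm, as the interface text tells. Shift numbers are shares of 80 mm and turn numbers shares of 0.1 rad, none past 1 either way. Its arguments: {"type":"object","properties":{"targets":{"type":"array","items":{"type":"object","properties":{"xyz":{"type":"array","items":{"type":"number"}},"spin":{"type":"number"}}}},"gripper":{"type":"number"}},"required":["targets"]}

```bash
ls; mkdir -p pics; python3 - <<'E'
from plant import bot
import cv2,numpy as np
print(bot.get_obs())
for n in("top","side","wrist"):
    c=bot.get_calibration(n);print(n,c)
    cv2.imwrite(f"pics/{n}0.png",bot.capture(n))
a=cv2.imread("pics/top0.png");cv2.imwrite("pics/top0b.png",cv2.resize(a,(800,600),interpolation=cv2.INTER_CUBIC))
E
```

```text
pics
{'time': 0.0, 'joint_positions': array([-1.34599788e+00,  3.42700388e-01,  1.52499934e+00, -1.57330314e-05,
        1.27537710e+00, -1.45970910e-01]), 'dq': array([ 0.00031165,  0.00087143, -0.00101456,  0.0007608 , -0.00106562,
       -0.00062101]), 'tau': array([-2.85335656e-03, -4.31245780e+01, -2.44226468e+01,  7.14635476e-02,
        5.58848656e-02, -9.45582701e-05]), 'tool_pos': array([ 190.15432495, -488.87549962,  190.86275494]), 'tcp_rot': array([-3.14012208e+00, -2.00992934e-04,  3.70773798e-01]), 'contact_force': array([-0.16220646,  0.51810343,  0.49038569]), 'moment': array([ 0.00208901, -0.04019462, -0.03659145]), 'finger_force': 0.0, 'grip_width': 91.97816114626005}
top {'vfov': 48.58575391410424, 'cx': 256.9112604235697, 'cy': 191.95102500176094, 'eye': array([ 417.89759136,    5.3066542 , 1543.0050737 ]), 'rotation': array([-3.04757883,  0.00403375, -1.55022152])}
side {'vfov': 43.06614728647404, 'cx': 259.35167765439934, 'cy': 194.8892611937015, 'eye': array([ -567.20930551, -1175.52609677,  1108.41303818]), 'rotation': array([-2.12844809, -0.01529915, -0.75776993])}
wrist {'vfov': 66.64974030670525, 'cx': 251.9604949058657, 'cy': 190.9173894487259, 'eye': array([ 252.21179094, -465.9296029 ,  384.18079155]), 'rotation': array([ 2.89275237e+00,  2.40660724e-03, -1.19861551e+00])}
```

View pics/top0b.png

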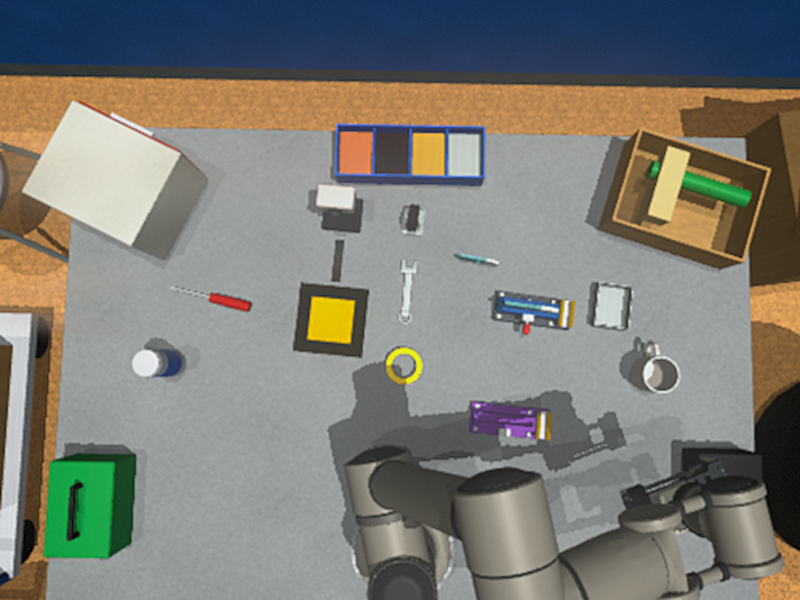

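View pics/side0.png

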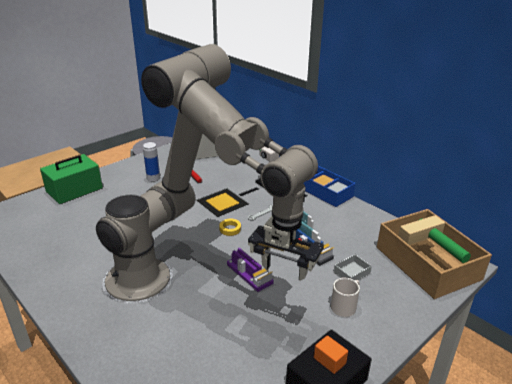

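The top view (800-px scale) shows the reader mat at (332,320) with its post at (338,205). The blue clamp is at (533,310), with its yellow notch on the right and the red pin grip at (527,327). Things I could mistake for the target:
- the purple clamp at (510,420)
- the blue bin at (410,155), which has yellow and red cells
- the red screwdriver handle at (230,300), which could pass for the grip

I choose the blue clamp with the red grip and will check it in a close crop.

```bash
cat > h.py <<'E'
from plant import bot
import cv2,numpy as np
from scipy.spatial.transform import Rotation as R
def ray(c,u,v):
    f=192/np.tan(np.radians(c['vfov']/2)); M=R.from_euler('xyz',c['rotation']).as_matrix()
    return np.array(c['eye']),M@np.array([(u-c['cx'])/f,(v-c['cy'])/f,1])
def hit(c,u,v,z):
    e,d=ray(c,u,v); return e+d*(z-e[2])/d[2]
def proj(c,p):
    f=192/np.tan(np.radians(c['vfov']/2)); M=R.from_euler('xyz',c['rotation']).as_matrix()
    q=M.T@(np.array(p)-c['eye']); return q[:2]/q[2]*f+[c['cx'],c['cy']]
def blobs(img,lo,hi,mina=15,box=None):
    m=cv2.inRange(cv2.cvtColor(img,cv2.COLOR_BGR2HSV),np.array(lo),np.array(hi))
    if box: k=np.zeros_like(m);k[box[1]:box[3],box[0]:box[2]]=1;m*=k
    n,l,s,c=cv2.connectedComponentsWithStats(m)
    return [(s[i,4],c[i],cv2.minAreaRect(np.argwhere(l==i)[:,::-1].astype(np.float32))) for i in range(1,n) if s[i,4]>=mina]
E
python3 - <<'E'
from h import *
a=cv2.imread("pics/top0.png");c=bot.get_calibration("top")
cv2.imwrite("pics/crop.png",cv2.resize(a[170:290,290:410],(600,600),interpolation=cv2.INTER_CUBIC))
for nm,lo,hi,z,box in(("mat yellow",(20,120,100),(35,255,255),3,(180,170,250,240)),("red",(0,150,80),(8,255,255),49,(310,180,380,225)),("notch",(12,100,80),(35,255,255),50,(340,180,380,220)),("blue",(95,100,40),(125,255,255),60,(300,180,380,220)),("head",(0,0,180),(180,60,255),178,(195,110,235,145))):
    for s,p,r in blobs(a,lo,hi,8,box):
        print(nm,s,p.round(1),hit(c,*p,z).round(1),'ctr',hit(c,*r[0],z).round(1), [hit(c,*q,z)[:2].round(0) for q in cv2.boxPoints(r)])
E
```

```text
mat yellow 813 [211.5 204.4] [514.4 178.4   3. ] ctr [514.5 178.4   3. ] [array([467., 234.]), array([571., 226.]), array([562., 123.]), array([459., 131.])]
mat yellow 33 [248.2 233.3] [412.7  43.    3. ] ctr [413.7  43.6   3. ] [array([435.,  48.]), array([435.,  40.]), array([392.,  39.]), array([392.,  47.])]
red 18 [336.5 210.3] [ 499.4 -266.5   49. ] ctr [ 498.9 -266.5   49. ] [array([ 508., -261.]), array([ 508., -272.]), array([ 490., -272.]), array([ 490., -261.])]
notch 39 [358.9 199.8] [ 537.9 -344.9   50. ] ctr [ 537.6 -344.8   50. ] [array([ 510., -337.]), array([ 567., -345.]), array([ 566., -352.]), array([ 509., -345.])]
notch 47 [365.3 200.5] [ 535.9 -367.5   50. ] ctr [ 536.1 -367.    50. ] [array([ 510., -359.]), array([ 563., -364.]), array([ 563., -375.]), array([ 509., -370.])]
blue 236 [336.5 196.6] [ 546.7 -264.3   60. ] ctr [ 547.6 -268.9   60. ] [array([ 538., -199.]), array([ 572., -203.]), array([ 558., -339.]), array([ 523., -335.])]
head 320 [214.3 125.2] [762.9 157.4 178. ] ctr [763.2 157.4 178. ] [array([743., 196.]), array([789., 194.]), array([784., 119.]), array([737., 121.])]
```

View pics/crop.png

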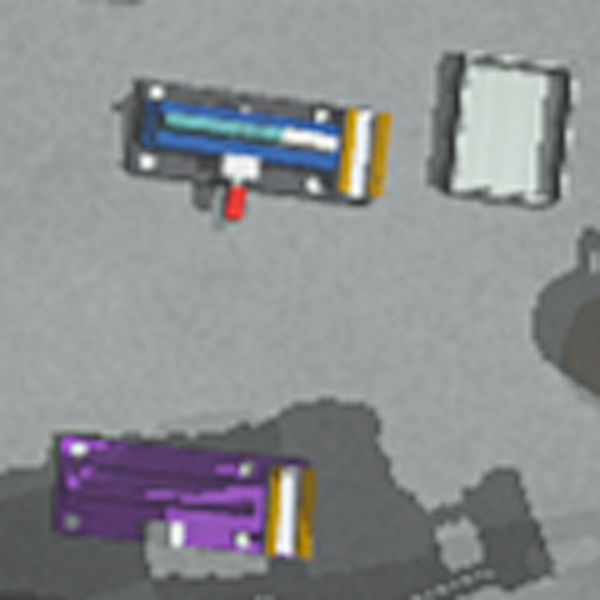

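The crop confirms the blue clamp. The plate's white frosted end is on the right, next to the notch, and the red pin is at the bottom. The clamp's middle is at about (547,-272) with yaw about -96.3°, and the reader is at (514,178) with yaw about -5°. I'll move above the clamp.

Call:
{"api": "jog_arm", "payload": {
  "targets": [
    {"xyz": [0.4,-0.12,-0.3],"spin": 0},
    {"xyz": [0.45,-0.12,-0.3],"spin": 0},
    {"xyz": [0.46,-0.12,-0.3],"spin": 0},
    {"xyz": [0.46,-0.12,-0.3],"spin": 0},
    {"xyz": [0.46,-0.12,-0.3],"spin": 0},
    {"xyz": [0.46,-0.12,-0.2],"spin": 0},
    {"xyz": [0.46,-0.12,-0.2],"spin": 0},
    {"xyz": [0.46,-0.12,0],"spin": 0},
    {"xyz": [0.46,-0.12,0],"spin": 0},
    {"xyz": [0.46,-0.12,0],"spin": 0}
  ]
}}

```text
time: 1.4
tool_pos: [494.1, -267.6, 343.2]
tcp_rot: [-3.141, 0.0, 0.371]
contact_force: [0.1, -0.2, -1.1]
grip_width: 91.9
finger_force: 0.0
```

Next I'll test what the arm does at its reach limit, high up. The jog gives no tilt, so I need to see whether the limit produces any.

Call:
{"api": "jog_arm", "payload": {
  "targets": [
    {"xyz": [0.4,0.45,0],"spin": 0},
    {"xyz": [0.4,0.45,0],"spin": 0},
    {"xyz": [0.4,0.45,0],"spin": 0},
    {"xyz": [0.4,0.45,0],"spin": 0},
    {"xyz": [0.4,0.45,0],"spin": 0},
    {"xyz": [0.4,0.45,0],"spin": 0},
    {"xyz": [0.4,0.45,0],"spin": 0},
    {"xyz": [0.4,0.45,0],"spin": 0},
    {"xyz": [0.4,0.45,0],"spin": 0},
    {"xyz": [0.4,0.45,0],"spin": 0}
  ]
}}

```text
time: 2.65
tool_pos: [754.7, -400.0, 264.5]
tcp_rot: [3.022, -0.102, 0.377]
contact_force: [-0.3, 0.2, -1.2]
grip_width: 92.0
finger_force: 0.0
```

```bash
python3 - <<'E'
from h import *
o=bot.get_obs();print(o['tool_pos'],o['tcp_rot'],o['joint_positions'])
print(R.from_euler('xyz',o['tcp_rot']).as_matrix()[:,2])
E
```

```text
[ 754.66973766 -399.97084404  264.49640304] [ 3.02207521 -0.10235979  0.3769737 ] [-0.58304233  1.04559499  0.03772819  0.01557433  1.90171767  0.62312555]
[ 0.13821923 -0.0735155  -0.98766944]
```

At the reach limit the tool leaned outward by about 9°, so tilt can be had this way. Now I'll come back towards the clamp and see whether the tilt persists.

Call:
{"api": "jog_arm", "payload": {
  "targets": [
    {"xyz": [-0.4,-0.2,0],"spin": 0.5},
    {"xyz": [-0.4,-0.2,0],"spin": 0.5},
    {"xyz": [-0.4,-0.2,0],"spin": 0.5},
    {"xyz": [-0.4,-0.2,0],"spin": 0.5},
    {"xyz": [-0.4,-0.2,0],"spin": 0.5},
    {"xyz": [-0.4,-0.2,0],"spin": 0.5},
    {"xyz": [-0.3,-0.2,0],"spin": 0.5},
    {"xyz": [-0.3,-0.2,0],"spin": 0.5},
    {"xyz": [-0.3,-0.2,0],"spin": 0.4},
    {"xyz": [0,0,0],"spin": 0.4}
  ]
}}

```text
time: 3.9
tool_pos: [486.8, -314.6, 223.1]
tcp_rot: [3.081, -0.144, -0.09]
contact_force: [0.1, -0.5, 0.1]
grip_width: 91.8
finger_force: 0.0
```

```bash
python3 - <<'E'
from h import *
o=bot.get_obs();print(o['tool_pos'],o['tcp_rot'],o['joint_positions'])
print(R.from_euler('xyz',o['tcp_rot']).as_matrix().round(3))
c=bot.get_calibration("wrist");w=bot.capture("wrist");cv2.imwrite("pics/w1.png",w);np.save("w1.npy",c,allow_pickle=True)
for s,p,r in blobs(w,(0,150,80),(8,255,255),30): print('red',s,p.round(1),hit(c,*p,59).round(1))
for p in ((0,0),(86,0)):
    a=np.radians(-96.3);print(proj(c,[546.7+np.cos(a)*p[0],-271.8+np.sin(a)*p[0],60]))
t=bot.get_calibration("top")
print('mug',hit(t,660/1.5625,375/1.5625,90),hit(t,648/1.5625,345/1.5625,60),'tin',hit(t,592/1.5625,327/1.5625,35),hit(t,592/1.5625,285/1.5625,35))
E
```

```text
[ 486.77111754 -314.61139107  223.0965166 ] [ 3.08136338 -0.14428666 -0.09015308] [-0.72892818  0.32154176  1.47721799  0.04011118  1.19130849  0.9243429 ]
[[ 0.986 -0.098  0.138]
 [-0.089 -0.993 -0.073]
 [ 0.144  0.06  -0.988]]
red 179 [206.5 183.1] [ 501.  -269.2   59. ]
[204.2264652  145.78105664]
[274.15511334 146.85791822]
mug [ 402.52975203 -550.20541389   90.        ] [ 467.99663933 -536.09162827   60.        ] tin [ 507.00404224 -419.02478028   35.        ] [ 602.90101006 -419.62943315   35.        ]
```

View pics/w1.png

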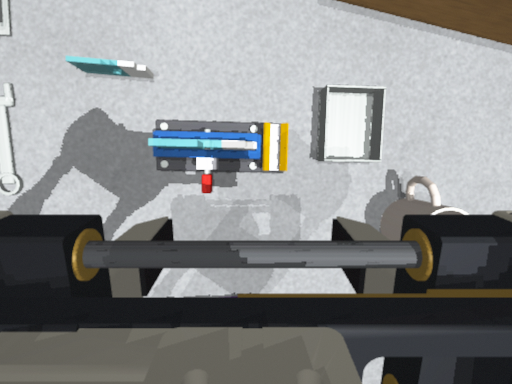

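The wrist view shows the clamp at about (205,146) with the red grip at (206,183), and the tin and mug clear of it. The tilt persists, so I'll undo it at the inner reach limit, which should lean the tool back inward.

Call:
{"api": "jog_arm", "payload": {
  "targets": [
    {"xyz": [-0.32,-0.14,-0.06],"spin": 0},
    {"xyz": [-0.32,-0.14,-0.06],"spin": 0},
    {"xyz": [-0.32,-0.14,-0.06],"spin": 0},
    {"xyz": [-0.32,-0.14,-0.06],"spin": 0},
    {"xyz": [-0.32,-0.14,-0.06],"spin": 0},
    {"xyz": [-0.32,-0.14,-0.06],"spin": 0},
    {"xyz": [-0.32,-0.14,-0.06],"spin": 0},
    {"xyz": [-0.32,-0.14,-0.06],"spin": 0},
    {"xyz": [-0.32,-0.14,-0.06],"spin": 0},
    {"xyz": [-0.32,-0.14,-0.06],"spin": 0}
  ]
}}

```text
time: 5.2
tool_pos: [239.6, -178.2, 226.8]
tcp_rot: [3.08, -0.146, -0.088]
contact_force: [0.7, 0.3, 1.2]
grip_width: 92.0
finger_force: 0.0
```

```bash
python3 - <<'E'
from h import *
o=bot.get_obs();print(o['tool_pos'],o['joint_positions'])
print(R.from_euler('xyz',o['tcp_rot']).as_matrix().round(3))
E
```

```text
[ 239.63975493 -178.20168562  226.80482163] [-0.99213015 -0.24998329  2.06715032  0.08179746  1.18695279  0.64523979]
[[ 0.986 -0.096  0.139]
 [-0.086 -0.994 -0.074]
 [ 0.145  0.061 -0.988]]
```

The tilt persists and the inner limit is out of practical reach. Leaning outward with the arm turned the opposite way cancels it instead. I'll script the tool-axis numbers for that path.

```bash
cat >> h.py <<'E'
def plan(steps):
    """steps: list of (world displacement mm, spin fraction) -> rows in tool fractions"""
    M=R.from_euler('xyz',bot.get_obs()['tcp_rot'])
    out=[]
    for d,s in steps:
        t=M.inv().apply(d)/80; out.append([*t.round(2),s]); M=M*R.from_euler('z',.1*s)
    for i,r in enumerate(out): print(i,r)
def moves(pts,spins=None):
    p=bot.get_obs()['tool_pos'];st=[]
    for i,q in enumerate(pts): st.append((np.array(q)-p,spins[i] if spins else 0));p=np.array(q)
    plan(st)
E
python3 - <<'E'
from h import *
a0=np.radians(-36.6);a=a0+np.arange(1,17)*np.radians(182/16)
pts=[[305*np.cos(x),305*np.sin(x),227+min(i+1,10)*12] for i,x in enumerate(a)]
u=np.array([np.cos(2.53),np.sin(2.53),0])
pts+=[np.array(pts[-1])+u*55*k for k in(1,2,3,4)]
moves(pts,[-1]*16+[0]*4)
E
```

```text
0 [np.float64(0.42), np.float64(-0.63), np.float64(-0.13), -1]
1 [np.float64(0.28), np.float64(-0.7), np.float64(-0.17), -1]
2 [np.float64(0.21), np.float64(-0.72), np.float64(-0.19), -1]
3 [np.float64(0.14), np.float64(-0.73), np.float64(-0.21), -1]
4 [np.float64(0.06), np.float64(-0.73), np.float64(-0.23), -1]
5 [np.float64(-0.01), np.float64(-0.73), np.float64(-0.24), -1]
6 [np.float64(-0.09), np.float64(-0.72), np.float64(-0.26), -1]
7 [np.float64(-0.17), np.float64(-0.7), np.float64(-0.26), -1]
8 [np.float64(-0.24), np.float64(-0.68), np.float64(-0.27), -1]
9 [np.float64(-0.31), np.float64(-0.65), np.float64(-0.27), -1]
10 [np.float64(-0.39), np.float64(-0.64), np.float64(-0.11), -1]
11 [np.float64(-0.45), np.float64(-0.6), np.float64(-0.1), -1]
12 [np.float64(-0.51), np.float64(-0.55), np.float64(-0.09), -1]
13 [np.float64(-0.56), np.float64(-0.5), np.float64(-0.07), -1]
14 [np.float64(-0.61), np.float64(-0.45), np.float64(-0.05), -1]
15 [np.float64(-0.65), np.float64(-0.39), np.float64(-0.03), -1]
16 [np.float64(0.36), np.float64(-0.58), np.float64(-0.11), 0]
17 [np.float64(0.36), np.float64(-0.58), np.float64(-0.11), 0]
18 [np.float64(0.36), np.float64(-0.58), np.float64(-0.11), 0]
19 [np.float64(0.36), np.float64(-0.58), np.float64(-0.11), 0]
```

Call:
{"api": "jog_arm", "payload": {
  "targets": [
    {"xyz": [0.42,-0.63,-0.13],"spin": -1},
    {"xyz": [0.28,-0.7,-0.17],"spin": -1},
    {"xyz": [0.21,-0.72,-0.19],"spin": -1},
    {"xyz": [0.14,-0.73,-0.21],"spin": -1},
    {"xyz": [0.06,-0.73,-0.23],"spin": -1},
    {"xyz": [-0.01,-0.73,-0.24],"spin": -1},
    {"xyz": [-0.09,-0.72,-0.26],"spin": -1},
    {"xyz": [-0.17,-0.7,-0.26],"spin": -1},
    {"xyz": [-0.24,-0.68,-0.27],"spin": -1},
    {"xyz": [-0.31,-0.65,-0.27],"spin": -1}
  ]
}}

```text
time: 6.45
tool_pos: [78.6, 282.4, 344.8]
tcp_rot: [2.989, -0.033, 0.873]
contact_force: [0.7, 1.2, 0.2]
grip_width: 91.8
finger_force: 0.0
```

Call:
{"api": "jog_arm", "payload": {
  "targets": [
    {"xyz": [-0.39,-0.64,-0.11],"spin": -1},
    {"xyz": [-0.45,-0.6,-0.1],"spin": -1},
    {"xyz": [-0.51,-0.55,-0.09],"spin": -1},
    {"xyz": [-0.56,-0.5,-0.07],"spin": -1},
    {"xyz": [-0.61,-0.45,-0.05],"spin": -1},
    {"xyz": [-0.65,-0.39,-0.03],"spin": -1},
    {"xyz": [0.36,-0.58,-0.11],"spin": 0},
    {"xyz": [0.36,-0.58,-0.11],"spin": 0},
    {"xyz": [0.36,-0.58,-0.11],"spin": 0},
    {"xyz": [0.36,-0.58,-0.11],"spin": 0}
  ]
}}

```text
time: 7.7
tool_pos: [-420.7, 305.9, 345.1]
tcp_rot: [2.997, 0.058, 1.463]
contact_force: [0.5, -0.0, 0.5]
grip_width: 92.0
finger_force: 0.0
```

```bash
python3 - <<'E'
from h import *
o=bot.get_obs();print(o['tool_pos'],o['joint_positions'],np.hypot(*o['tool_pos'][:2]))
print(R.from_euler('xyz',o['tcp_rot']).as_matrix().round(3))
p=o['tool_pos'];u=np.array([np.cos(2.6),np.sin(2.6),0])
moves([p+u*55*k for k in range(1,3)])
E
```

```text
[-420.70236462  305.90988061  345.07686503] [ 2.39288348  0.37860964  1.06819159 -0.04156901  1.845618    2.48849851] 520.1647187724877
[[ 0.108  0.985  0.137]
 [ 0.992 -0.098 -0.073]
 [-0.058  0.144 -0.988]]
0 [np.float64(0.29), np.float64(-0.61), np.float64(-0.11), 0]
1 [np.float64(0.29), np.float64(-0.61), np.float64(-0.11), 0]
```

Call:
{"api": "jog_arm", "payload": {
  "targets": [
    {"xyz": [0.29,-0.61,-0.11],"spin": 0},
    {"xyz": [0.29,-0.61,-0.11],"spin": 0},
    {"xyz": [0.29,-0.61,-0.11],"spin": 0},
    {"xyz": [0.29,-0.61,-0.11],"spin": 0},
    {"xyz": [0.29,-0.61,-0.11],"spin": 0},
    {"xyz": [0.29,-0.61,-0.11],"spin": 0},
    {"xyz": [0.29,-0.61,-0.11],"spin": 0},
    {"xyz": [0,0,0],"spin": 0},
    {"xyz": [0,0,0],"spin": 0},
    {"xyz": [0,0,0],"spin": 0}
  ]
}}

```text
time: 8.95
tool_pos: [-485.7, 318.5, 406.1]
tcp_rot: [2.756, 0.246, 1.409]
contact_force: [1.1, 0.0, 0.1]
grip_width: 91.6
finger_force: 0.0
```

```bash
python3 - <<'E'
from h import *
o=bot.get_obs();print(o['tool_pos'],o['joint_positions'],np.hypot(*o['tool_pos'][:2]))
print(R.from_euler('xyz',o['tcp_rot']).as_matrix().round(3))
p=o['tool_pos'];u=np.array([np.cos(2.6),np.sin(2.6),0])
moves([p+u*40*k for k in range(1,2)])
E
```

```text
[-485.70119661  318.47125554  406.06949865] [ 2.43151066  0.90223574  0.03615209 -0.00773853  2.65731613  2.53867848] 580.8008204146142
[[ 0.156  0.929  0.335]
 [ 0.957 -0.059 -0.283]
 [-0.244  0.365 -0.899]]
0 [np.float64(0.18), np.float64(-0.41), np.float64(-0.22), 0]
```

The opposite-side lean drove joint 5 to its limit (2.66) and tilted the tool further inward. Moving up and inward while joint 5 is held there should take the tilt out.

```bash
python3 - <<'E'
from h import *
p=bot.get_obs()['tool_pos'];q=np.array([-275,181,630])
moves([p+(q-p)*k/10 for k in range(1,3)])
E
```

```text
0 [np.float64(-0.19), np.float64(0.36), np.float64(-0.11), 0]
1 [np.float64(-0.19), np.float64(0.36), np.float64(-0.11), 0]
```

Call:
{"api": "jog_arm", "payload": {
  "targets": [
    {"xyz": [-0.19,0.36,-0.11],"spin": 0},
    {"xyz": [-0.19,0.36,-0.13],"spin": 0},
    {"xyz": [-0.18,0.35,-0.15],"spin": 0},
    {"xyz": [-0.18,0.34,-0.17],"spin": 0},
    {"xyz": [-0.17,0.33,-0.19],"spin": 0},
    {"xyz": [-0.16,0.32,-0.21],"spin": 0},
    {"xyz": [-0.15,0.3,-0.23],"spin": 0},
    {"xyz": [-0.14,0.28,-0.25],"spin": 0},
    {"xyz": [0,0,0],"spin": 0},
    {"xyz": [0,0,0],"spin": 0}
  ]
}}

```text
time: 10.2
tool_pos: [-324.1, 220.7, 561.8]
tcp_rot: [2.784, 0.229, 1.416]
contact_force: [-0.2, 0.1, -0.2]
grip_width: 91.5
finger_force: 0.0
```

```bash
python3 - <<'E'
from h import *
o=bot.get_obs();print(o['tool_pos'],o['joint_positions'],np.hypot(*o['tool_pos'][:2]))
print(R.from_euler('xyz',o['tcp_rot']).as_matrix().round(3))
p=o['tool_pos'];u=np.array([np.cos(2.6),np.sin(2.6),0])
moves([p-u*40,p+[0,0,40]])
E
```

```text
[-324.1024248   220.71988324  561.8337221 ] [ 2.37300535  0.4137498   0.49191327 -0.05944758  2.6566751   2.43949968] 392.1219818039798
[[ 0.15   0.938  0.313]
 [ 0.962 -0.066 -0.264]
 [-0.227  0.341 -0.912]]
0 [np.float64(-0.18), np.float64(0.42), np.float64(0.2), 0]
1 [np.float64(0.07), np.float64(-0.25), np.float64(-0.66), 0]
```

Call:
{"api": "jog_arm", "payload": {
  "targets": [
    {"xyz": [-0.09,0.19,-0.06],"spin": 0},
    {"xyz": [-0.09,0.19,-0.07],"spin": 0},
    {"xyz": [-0.09,0.19,-0.08],"spin": 0},
    {"xyz": [-0.08,0.18,-0.09],"spin": 0},
    {"xyz": [-0.08,0.18,-0.1],"spin": 0},
    {"xyz": [-0.08,0.18,-0.11],"spin": 0},
    {"xyz": [-0.08,0.17,-0.12],"spin": 0},
    {"xyz": [-0.07,0.17,-0.13],"spin": 0},
    {"xyz": [-0.07,0.16,-0.14],"spin": 0},
    {"xyz": [-0.07,0.16,-0.14],"spin": 0}
  ]
}}

```text
time: 11.45
tool_pos: [-206.1, 162.5, 612.8]
tcp_rot: [2.825, 0.194, 1.429]
contact_force: [-0.3, -1.0, 0.0]
grip_width: 92.0
finger_force: 0.0
```

```bash
python3 - <<'E'
from h import *
o=bot.get_obs();print(o['tool_pos'],o['joint_positions'],np.hypot(*o['tool_pos'][:2]))
print(R.from_euler('xyz',o['tcp_rot']).as_matrix().round(3))
E
```

```text
[-206.14070811  162.48846527  612.75447522] [ 2.27472036  0.13492158  0.70844437 -0.14893335  2.65696134  2.26660313] 262.4814143576314
[[ 0.139  0.949  0.282]
 [ 0.971 -0.075 -0.226]
 [-0.193  0.305 -0.932]]
```

Call:
{"api": "jog_arm", "payload": {
  "targets": [
    {"xyz": [-0.14,0.23,-0.7],"spin": 0},
    {"xyz": [-0.13,0.2,-0.7],"spin": 0},
    {"xyz": [-0.11,0.18,-0.7],"spin": 0},
    {"xyz": [-0.1,0.16,-0.7],"spin": 0},
    {"xyz": [-0.09,0.14,-0.7],"spin": 0},
    {"xyz": [-0.07,0.12,-0.7],"spin": 0},
    {"xyz": [0,0,0],"spin": 0},
    {"xyz": [0,0,0],"spin": 0},
    {"xyz": [0,0,0],"spin": 0},
    {"xyz": [0,0,0],"spin": 0}
  ]
}}

```text
time: 12.7
tool_pos: [-172.0, 171.6, 657.3]
tcp_rot: [2.934, 0.047, 1.468]
contact_force: [0.8, -1.2, 0.7]
grip_width: 91.7
finger_force: 0.0
```

```bash
python3 - <<'E'
from h import *
o=bot.get_obs();print(o['tool_pos'],o['joint_positions'],np.hypot(*o['tool_pos'][:2]))
print(R.from_euler('xyz',o['tcp_rot']).as_matrix().round(3))
E
```

```text
[-171.99262739  171.59800994  657.31344697] [ 2.21633836  0.07144081  0.57573283 -0.25962651  2.65692675  2.09411887] 242.9554298423358
[[ 0.103  0.974  0.2  ]
 [ 0.994 -0.091 -0.067]
 [-0.047  0.206 -0.977]]
```

```bash
python3 - <<'E'
from h import *
p=bot.get_obs()['tool_pos']
d=np.array([-277,115,650])-p
plan([(d/3,0),([0,0,60],0)])
E
```

```text
0 [np.float64(-0.28), np.float64(-0.41), np.float64(-0.04), 0]
1 [np.float64(-0.04), np.float64(0.15), np.float64(-0.73), 0]
```

Call:
{"api": "jog_arm", "payload": {
  "targets": [
    {"xyz": [-0.28,-0.41,-0.04],"spin": 0},
    {"xyz": [-0.28,-0.41,-0.04],"spin": 0},
    {"xyz": [-0.28,-0.41,-0.04],"spin": 0},
    {"xyz": [-0.03,0.15,-0.73],"spin": 0},
    {"xyz": [-0.03,0.13,-0.73],"spin": 0},
    {"xyz": [-0.03,0.11,-0.73],"spin": 0},
    {"xyz": [-0.03,0.08,-0.73],"spin": 0},
    {"xyz": [-0.02,0.06,-0.73],"spin": 0},
    {"xyz": [0,0,0],"spin": 0},
    {"xyz": [0,0,0],"spin": 0}
  ]
}}

```text
time: 13.95
tool_pos: [-241.3, 118.1, 680.6]
tcp_rot: [3.065, -0.043, 1.48]
contact_force: [-0.4, -0.8, -0.0]
grip_width: 92.1
finger_force: 0.0
```

```bash
python3 - <<'E'
from h import *
o=bot.get_obs();print(o['tool_pos'],o['joint_positions'],np.hypot(*o['tool_pos'][:2]))
print(R.from_euler('xyz',o['tcp_rot']).as_matrix().round(3))
E
```

```text
[-241.34839838  118.08930662  680.56170828] [ 2.50094263  0.09798251  0.42415503 -0.16357809  2.65672307  2.44997724] 268.6896606490955
[[ 0.091  0.993  0.08 ]
 [ 0.995 -0.094  0.035]
 [ 0.043  0.076 -0.996]]
```

Tilt is now about 5°. Two more push rows, then swing back to the front.

```bash
python3 - <<'E'
from h import *
p=bot.get_obs()['tool_pos']
r,a=np.hypot(p[0],p[1]),np.arctan2(p[1],p[0])
n=17;az=a+(-0.5-a)*np.arange(1,n+1)/n
M=R.from_euler('xyz',bot.get_obs()['tcp_rot'])
pts=[[r*np.cos(x),r*np.sin(x),p[2]-23*(i+1)] for i,x in enumerate(az)]
q=np.array(pts[-1]);e=np.array([490,-269,150.])
pts+=[q+(e-q)*k/6 for k in range(1,7)]
moves([p+[0,0,58],p+[0,0,116]])
moves(pts,[1]*16+[.1]+[0]*6)
E
```

```text
0 [np.float64(0.03), np.float64(0.06), np.float64(-0.72), 0]
1 [np.float64(0.03), np.float64(0.06), np.float64(-0.72), 0]
0 [np.float64(0.55), np.float64(0.25), np.float64(0.33), 1]
1 [np.float64(0.52), np.float64(0.3), np.float64(0.34), 1]
2 [np.float64(0.49), np.float64(0.35), np.float64(0.34), 1]
3 [np.float64(0.45), np.float64(0.39), np.float64(0.34), 1]
4 [np.float64(0.41), np.float64(0.44), np.float64(0.34), 1]
5 [np.float64(0.37), np.float64(0.48), np.float64(0.34), 1]
6 [np.float64(0.33), np.float64(0.51), np.float64(0.33), 1]
7 [np.float64(0.28), np.float64(0.54), np.float64(0.33), 1]
8 [np.float64(0.23), np.float64(0.57), np.float64(0.32), 1]
9 [np.float64(0.18), np.float64(0.59), np.float64(0.31), 1]
10 [np.float64(0.12), np.float64(0.61), np.float64(0.3), 1]
11 [np.float64(0.07), np.float64(0.62), np.float64(0.29), 1]
12 [np.float64(0.02), np.float64(0.63), np.float64(0.28), 1]
13 [np.float64(-0.04), np.float64(0.63), np.float64(0.27), 1]
14 [np.float64(-0.09), np.float64(0.63), np.float64(0.26), 1]
15 [np.float64(-0.14), np.float64(0.63), np.float64(0.25), 1]
16 [np.float64(-0.2), np.float64(0.62), np.float64(0.25), 0.1]
17 [np.float64(0.54), np.float64(0.23), np.float64(0.32), 0]
18 [np.float64(0.54), np.float64(0.23), np.float64(0.32), 0]
19 [np.float64(0.54), np.float64(0.23), np.float64(0.32), 0]
20 [np.float64(0.54), np.float64(0.23), np.float64(0.32), 0]
21 [np.float64(0.54), np.float64(0.23), np.float64(0.32), 0]
22 [np.float64(0.54), np.float64(0.23), np.float64(0.32), 0]
```

Call:
{"api": "jog_arm", "payload": {
  "targets": [
    {"xyz": [0.03,0.06,-0.72],"spin": 0},
    {"xyz": [0.03,0.05,-0.72],"spin": 0},
    {"xyz": [0.55,0.25,0.33],"spin": 1},
    {"xyz": [0.52,0.3,0.34],"spin": 1},
    {"xyz": [0.49,0.35,0.34],"spin": 1},
    {"xyz": [0.45,0.39,0.34],"spin": 1},
    {"xyz": [0.41,0.44,0.34],"spin": 1},
    {"xyz": [0.37,0.48,0.34],"spin": 1},
    {"xyz": [0.33,0.51,0.33],"spin": 1},
    {"xyz": [0.28,0.54,0.33],"spin": 1}
  ]
}}

```text
time: 15.2
tool_pos: [104.3, 260.5, 502.6]
tcp_rot: [-3.102, -0.08, 0.676]
contact_force: [0.8, 1.2, -0.6]
grip_width: 91.7
finger_force: 0.0
```

```bash
python3 - <<'E'
from h import *
o=bot.get_obs();print(o['tool_pos'],o['joint_positions'],np.hypot(*o['tool_pos'][:2]))
print(R.from_euler('xyz',o['tcp_rot']).as_matrix().round(3))
p=o['tool_pos']
r,a=np.hypot(p[0],p[1]),np.arctan2(p[1],p[0])
n=9;az=a+(-0.5-a)*np.arange(1,n+1)/n
pts=[[r*np.cos(x),r*np.sin(x),p[2]+(320-p[2])*(i+1)/n] for i,x in enumerate(az)]
q=np.array(pts[-1]);e=np.array([490,-269,150.])
pts+=[q+(e-q)*k/6 for k in range(1,7)]
moves(pts,[1]*8+[.1]+[0]*6)
E
```

```text
[104.32686078 260.52117713 502.57667964] [ 0.88541363 -0.23692215  1.31245079  0.02386207  1.97964441  1.78918042] 280.63388536202933
[[ 0.778  0.628  0.038]
 [ 0.624 -0.778  0.081]
 [ 0.08  -0.039 -0.996]]
0 [np.float64(0.25), np.float64(0.61), np.float64(0.25), 1]
1 [np.float64(0.19), np.float64(0.63), np.float64(0.24), 1]
2 [np.float64(0.14), np.float64(0.65), np.float64(0.23), 1]
3 [np.float64(0.09), np.float64(0.66), np.float64(0.22), 1]
4 [np.float64(0.03), np.float64(0.67), np.float64(0.21), 1]
5 [np.float64(-0.03), np.float64(0.67), np.float64(0.2), 1]
6 [np.float64(-0.08), np.float64(0.67), np.float64(0.2), 1]
7 [np.float64(-0.14), np.float64(0.66), np.float64(0.2), 1]
8 [np.float64(-0.19), np.float64(0.65), np.float64(0.19), 0.1]
9 [np.float64(0.53), np.float64(0.24), np.float64(0.35), 0]
10 [np.float64(0.53), np.float64(0.24), np.float64(0.35), 0]
11 [np.float64(0.53), np.float64(0.24), np.float64(0.35), 0]
12 [np.float64(0.53), np.float64(0.24), np.float64(0.35), 0]
13 [np.float64(0.53), np.float64(0.24), np.float64(0.35), 0]
14 [np.float64(0.53), np.float64(0.24), np.float64(0.35), 0]
```

Call:
{"api": "jog_arm", "payload": {
  "targets": [
    {"xyz": [0.25,0.61,0.25],"spin": 1},
    {"xyz": [0.19,0.63,0.24],"spin": 1},
    {"xyz": [0.14,0.65,0.23],"spin": 1},
    {"xyz": [0.09,0.66,0.22],"spin": 1},
    {"xyz": [0.03,0.67,0.21],"spin": 1},
    {"xyz": [-0.03,0.67,0.2],"spin": 1},
    {"xyz": [-0.08,0.67,0.2],"spin": 1},
    {"xyz": [-0.14,0.66,0.2],"spin": 1},
    {"xyz": [-0.19,0.65,0.19],"spin": 0.1},
    {"xyz": [0.53,0.24,0.35],"spin": 0}
  ]
}}

```text
time: 16.45
tool_pos: [282.7, -160.4, 293.5]
tcp_rot: [-3.063, -0.029, -0.144]
contact_force: [1.2, -0.3, 0.6]
grip_width: 91.8
finger_force: 0.0
```

Call:
{"api": "jog_arm", "payload": {
  "gripper": 45,
  "targets": [
    {"xyz": [0.53,0.24,0.35],"spin": 0},
    {"xyz": [0.53,0.24,0.35],"spin": 0},
    {"xyz": [0.53,0.24,0.35],"spin": 0},
    {"xyz": [0.53,0.24,0.35],"spin": 0},
    {"xyz": [0.53,0.24,0.35],"spin": 0},
    {"xyz": [0,0,0],"spin": 0},
    {"xyz": [0,0,0],"spin": 0},
    {"xyz": [0,0,0],"spin": 0},
    {"xyz": [0,0,0],"spin": 0},
    {"xyz": [0,0,0],"spin": 0}
  ]
}}

```text
time: 17.7
tool_pos: [487.9, -265.9, 151.5]
tcp_rot: [-3.059, -0.027, -0.13]
contact_force: [0.5, -0.5, 0.0]
grip_width: 41.3
finger_force: 0.0
```

```bash
cat > m.py <<'E'
from h import *
def look(name):
    o=bot.get_obs();c=bot.get_calibration("wrist");w=bot.capture("wrist");cv2.imwrite(f"pics/{name}.png",w)
    print(o['time'],o['tool_pos'].round(1),np.degrees(o['tcp_rot']).round(1));print(R.from_euler('xyz',o['tcp_rot']).as_matrix().round(3))
    return w,c
E
python3 - <<'E'
from m import *
w,c=look("w2")
for nm,lo,hi,z in(("red",(0,150,60),(8,255,255),59),("yel",(15,150,100),(35,255,255),55),("blue",(100,150,60),(125,255,255),60)):
  for s,p,r in blobs(w,lo,hi,60):
    print(nm,s,p.round(1),hit(c,*p,z).round(1),r[2],np.array(r[1]).round(0),[hit(c,*q,z)[:2].round(0) for q in cv2.boxPoints(r)])
E
```

```text
17.7 [ 487.9 -265.9  151.5] [-175.3   -1.5   -7.5]
[[ 0.991 -0.127  0.037]
 [-0.13  -0.988  0.078]
 [ 0.027 -0.082 -0.996]]
red 261 [260.8 173.6] [ 501.5 -269.2   59. ] 90.0 [23. 11.] [array([ 514., -265.]), array([ 512., -276.]), array([ 489., -273.]), array([ 491., -262.])]
yel 516 [337.9 123.6] [ 540.4 -347.6   55. ] 3.094058036804199 [ 8. 63.] [array([ 511., -340.]), array([ 570., -347.]), array([ 568., -355.]), array([ 510., -348.])]
yel 690 [361.7 123.6] [ 537.6 -369.5   55. ] 3.990912914276123 [11. 64.] [array([ 509., -361.]), array([ 567., -368.]), array([ 565., -378.]), array([ 507., -371.])]
yel 243 [ 51.1 233.6] [459.6 -25.2  55. ] 66.03751373291016 [10. 38.] [array([457.,  -2.]), array([471., -48.]), array([460., -50.]), array([446.,  -3.])]
yel 168 [169.8 255.4] [ 421.3 -157.8   55. ] 1.2730300426483154 [ 7. 49.] [array([ 393., -148.]), array([ 451., -161.]), array([ 450., -168.]), array([ 393., -156.])]
yel 195 [333.8 253. ] [ 408.6 -335.    55. ] 87.56334686279297 [49.  7.] [array([ 434., -332.]), array([ 434., -339.]), array([ 378., -338.]), array([ 379., -330.])]
yel 413 [ 47.6 276.8] [407.5  -5.4  55. ] 90.0 [22. 29.] [array([420.,  12.]), array([417., -24.]), array([389., -16.]), array([392.,  21.])]
blue 2929 [263.9 124.5] [ 548.5 -277.8   60. ] 90.0 [ 33. 135.] [array([ 572., -214.]), array([ 555., -340.]), array([ 525., -338.]), array([ 541., -209.])]
```

View pics/w2.png

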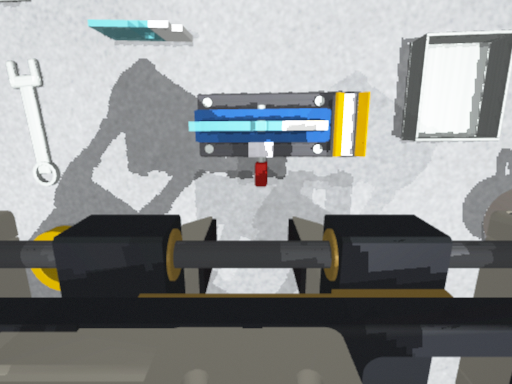

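The wrist view shows the red grip at (261,174), aligned with the tool, and the yellow notch lips at (338,124) and (362,124). Now I'll descend on the grip.

```bash
python3 - <<'E'
from h import *
p=bot.get_obs()['tool_pos'];q=np.array([499.2,-266.4,32.1])
moves([p+(q-p)*k/5 for k in range(1,6)])
E
```

```text
0 [np.float64(0.02), np.float64(0.02), np.float64(0.3), 0]
1 [np.float64(0.02), np.float64(0.02), np.float64(0.3), 0]
2 [np.float64(0.02), np.float64(0.02), np.float64(0.3), 0]
3 [np.float64(0.02), np.float64(0.02), np.float64(0.3), 0]
4 [np.float64(0.02), np.float64(0.02), np.float64(0.3), 0]
```

Call:
{"api": "jog_arm", "payload": {
  "targets": [
    {"xyz": [0.02,0.02,0.3],"spin": 0},
    {"xyz": [0.02,0.02,0.3],"spin": 0},
    {"xyz": [0.02,0.02,0.3],"spin": 0},
    {"xyz": [0.02,0.02,0.3],"spin": 0},
    {"xyz": [0.02,0.02,0.2],"spin": 0},
    {"xyz": [0,0,0.1],"spin": 0},
    {"xyz": [0,0,0],"spin": 0},
    {"xyz": [0,0,0],"spin": 0},
    {"xyz": [0,0,0],"spin": 0},
    {"xyz": [0,0,0],"spin": 0}
  ]
}}

```text
time: 19.0
tool_pos: [499.4, -265.4, 31.0]
tcp_rot: [-3.059, -0.026, -0.13]
contact_force: [-0.4, 0.3, -0.3]
grip_width: 41.3
finger_force: 0.0
```

Call:
{"api": "jog_arm", "payload": {
  "gripper": 0,
  "targets": [
    {"xyz": [0,0,0],"spin": 0},
    {"xyz": [0,0,0],"spin": 0},
    {"xyz": [0,0,0],"spin": 0},
    {"xyz": [0,0,0],"spin": 0},
    {"xyz": [0,0,0],"spin": 0},
    {"xyz": [-0.05,0,0],"spin": 0},
    {"xyz": [-0.15,0,0],"spin": 0},
    {"xyz": [-0.2,0,0],"spin": 0},
    {"xyz": [-0.2,0,0],"spin": 0},
    {"xyz": [-0.2,0,0],"spin": 0}
  ]
}}

```text
time: 20.25
tool_pos: [434.4, -256.6, 28.9]
tcp_rot: [-3.058, -0.025, -0.13]
contact_force: [0.4, 0.2, 0.1]
grip_width: 0.6
finger_force: 0.0
```

```bash
python3 - <<'E'
from m import *
w,c=look("w3")
t=bot.get_calibration("top")
cv2.imwrite("pics/v1.png",np.hstack([w,cv2.resize(bot.capture("side")[200:300,240:360],(384,384))[:, :288]]))
E
```

```text
20.25 [ 434.4 -256.6   28.9] [-175.2   -1.4   -7.5]
[[ 0.991 -0.128  0.036]
 [-0.13  -0.988  0.08 ]
 [ 0.025 -0.083 -0.996]]
```

View pics/v1.png

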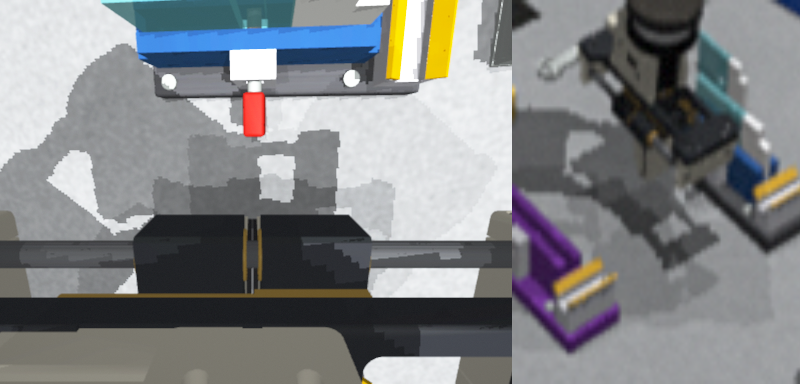

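The fingers missed. They had probably not closed before the pull began, and the pin still looks in place with its grip at (254,114). I'll re-measure it.

```bash
python3 - <<'E'
from h import *
w=cv2.imread("pics/w3.png");c=bot.get_calibration("wrist")
for s,p,r in blobs(w,(0,130,60),(8,255,255),60):
    print(s,p.round(1),r,hit(c,*p,59).round(1))
    x0,y0,x1,y1=p[0]-10,93,p[0]+10,136
    for v in range(90,140,5): print(v,w[v,255])
for u,v in((244,93),(264,93),(244,136),(265,136)): print(hit(c,u,v,59).round(1),hit(c,u,v,39).round(1))
E
```

```text
962 [253.5 113.7] ((253.0, 114.0), (44.0, 22.0), 90.0) [ 500.  -268.7   59. ]
90 [255 255 254]
95 [ 69  79 255]
100 [ 74  85 255]
105 [ 73  85 255]
110 [ 75  85 255]
115 [ 76  85 255]
120 [ 77  87 255]
125 [ 75  85 255]
130 [ 73  83 255]
135 [ 32  41 247]
[ 511.4 -265.    59. ] [ 513.6 -263.    39. ]
[ 509.9 -275.7   59. ] [ 512. -275.   39.]
[ 488.8 -262.    59. ] [ 488.3 -259.6   39. ]
[ 487.4 -273.5   59. ] [ 486.7 -272.6   39. ]
```

Call:
{"api": "jog_arm", "payload": {
  "gripper": 32,
  "targets": [
    {"xyz": [0,0,0],"spin": 0},
    {"xyz": [0,0,0],"spin": 0},
    {"xyz": [0,0.02,-0.02],"spin": 0},
    {"xyz": [0,0,0],"spin": 0},
    {"xyz": [0.11,0,0],"spin": 0},
    {"xyz": [0.2,0,0],"spin": 0},
    {"xyz": [0.2,0,0],"spin": 0},
    {"xyz": [0.2,0,0],"spin": 0},
    {"xyz": [0.1,0,0],"spin": 0},
    {"xyz": [0,0,0],"spin": 0}
  ]
}}

```text
time: 21.6
tool_pos: [500.1, -266.9, 31.8]
tcp_rot: [-3.058, -0.026, -0.13]
contact_force: [-0.3, -1.3, -0.3]
grip_width: 29.3
finger_force: 0.0
```

Call:
{"api": "jog_arm", "payload": {
  "gripper": 0,
  "targets": [
    {"xyz": [0,0,0],"spin": 0},
    {"xyz": [0,0,0],"spin": 0},
    {"xyz": [0,0,0],"spin": 0},
    {"xyz": [0,0,0],"spin": 0},
    {"xyz": [0,0,0],"spin": 0},
    {"xyz": [0,0,0],"spin": 0},
    {"xyz": [0,0,0],"spin": 0},
    {"xyz": [0,0,0],"spin": 0},
    {"xyz": [0,0,0],"spin": 0},
    {"xyz": [0,0,0],"spin": 0}
  ]
}}

```text
time: 22.85
tool_pos: [499.7, -267.1, 32.0]
tcp_rot: [-3.058, -0.026, -0.13]
contact_force: [-0.3, -0.5, 0.1]
grip_width: 0.6
finger_force: 0.0
```

```bash
python3 - <<'E'
from m import *
w,c=look("w4")
for s,p,r in blobs(w,(0,130,60),(8,255,255),20): print(s,p.round(1),hit(c,*p,59).round(1))
s=bot.capture("side");t=bot.capture("top")
cv2.imwrite("pics/v2.png",np.hstack([cv2.resize(w[60:320,120:400],(400,371)),cv2.resize(s[200:290,260:357],(400,371))]))
print(proj(bot.get_calibration("side"),[500,-269,49]),proj(bot.get_calibration("top"),[500,-269,49]))
cs=bot.get_calibration("side")
for q,p,r in blobs(s,(0,130,60),(8,255,255),3): print('side',q,p.round(1))
E
```

```text
22.85 [ 499.7 -267.1   32. ] [-175.2   -1.5   -7.5]
[[ 0.991 -0.127  0.036]
 [-0.13  -0.988  0.079]
 [ 0.026 -0.083 -0.996]]
252 [251.5 210.6] [ 510.6 -271.    59. ]
[297.2951422  240.72037319] [337.22071947 210.19131822]
side 66 [195.2 175.8]
side 23 [297.8 242. ]
```

View pics/v2.png

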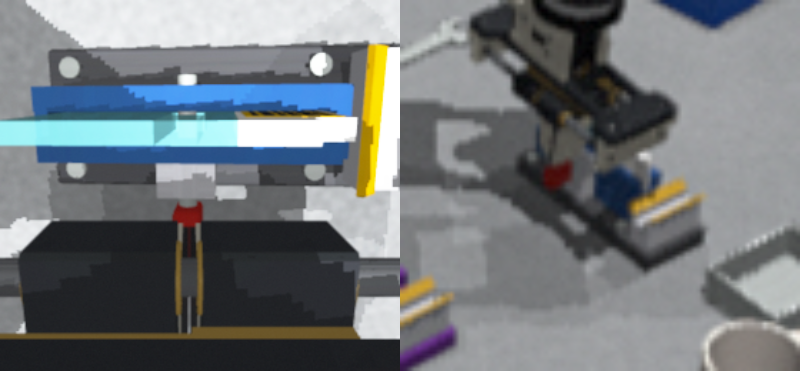

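```bash
python3 - <<'E'
from h import *
o=bot.get_obs();c=bot.get_calibration("wrist");M=R.from_euler('xyz',o['tcp_rot']).as_matrix()
for k in(0,-19,-40,-66): print(k,proj(c,o['tool_pos']+M[:,2]*k).round(1),proj(bot.get_calibration("side"),o['tool_pos']+M[:,2]*k).round(1))
cv2.imwrite("pics/v3.png",np.hstack([cv2.resize(cv2.imread("pics/w4.png")[180:310,190:310],(400,433)),cv2.resize(cv2.imread("pics/w3.png")[180:310,190:310],(400,433))]))
E
```

```text
0 [251.3 214.9] [296.6 244.3]
-19 [251.2 224.7] [297.1 240.3]
-40 [251.  238.1] [297.6 235.9]
-66 [250.8 260. ] [298.3 230.4]
```

View pics/v3.png

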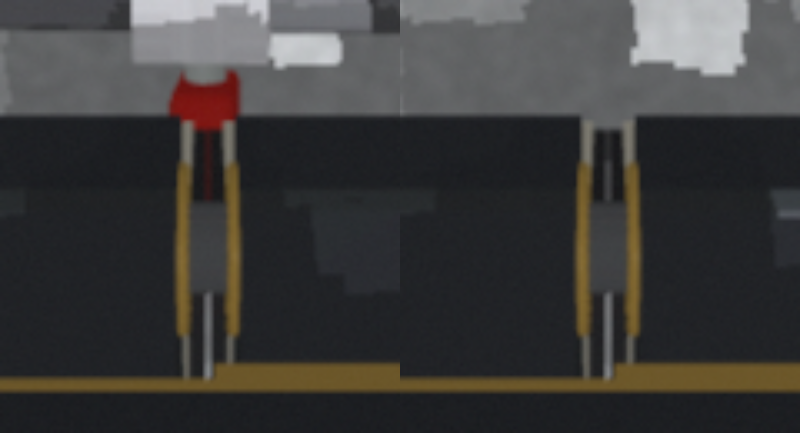

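```bash
python3 - <<'E'
from h import *
s=cv2.imread("pics/side0.png");t=cv2.imread("pics/top0.png")
cs,ct=bot.get_calibration("side"),bot.get_calibration("top")
print(proj(cs,[500,-268,49]))
for q,p,r in blobs(s,(0,130,50),(10,255,255),3,(270,215,340,265)): print('side0',q,p.round(1))
S=bot.capture("side")
for q,p,r in blobs(S,(0,130,50),(10,255,255),3,(270,215,340,265)): print('sideNow',q,p,r)
v1=cv2.imread("pics/v1.png")
m=cv2.inRange(cv2.cvtColor(v1[:,512:],cv2.COLOR_BGR2HSV),(0,130,50),(10,255,255));print(m.sum()/255)
def tri(rs):
    A=sum(np.eye(3)-np.outer(d,d)/(d@d) for e,d in rs);b=sum((np.eye(3)-np.outer(d,d)/(d@d))@e for e,d in rs);return np.linalg.solve(A,b)
# clamp red now: side vs wrist
o=bot.get_obs();c=bot.get_calibration("wrist")
print('tri side-wrist now',tri([ray(cs,297.8,242),ray(c,251.5,210.6)]).round(1))
# shading: list of red rows in wrist picture
w=cv2.imread("pics/w4.png");m=cv2.inRange(cv2.cvtColor(w,cv2.COLOR_BGR2HSV),(0,130,50),(10,255,255));ys,xs=np.nonzero(m);print(xs.min(),xs.max(),ys.min(),ys.max())
for z in(59,49,39,20): print(z,hit(c,251,ys.min(),z).round(0),hit(c,251,ys.max(),z).round(0), hit(c,xs.min(),210,z).round(0),hit(c,xs.max(),210,z).round(0))
E
```

```text
[297.09005209 240.59454764]
side0 4 [300.  239.5]
sideNow 27 [297.77777778 241.77777778] ((297.9999694824219, 241.5), (4.714951992034912, 6.656403064727783), 56.3099365234375)
0.0
tri side-wrist now [ 504.9 -268.2   40.1]
241 261 202 236
59 [ 516. -271.   59.] [ 495. -269.   59.] [ 512. -265.   59.] [ 510. -277.   59.]
49 [ 513. -270.   49.] [ 491. -267.   49.] [ 509. -263.   49.] [ 507. -276.   49.]
39 [ 511. -269.   39.] [ 487. -266.   39.] [ 506. -261.   39.] [ 505. -275.   39.]
20 [ 506. -267.   20.] [ 480. -263.   20.] [ 501. -258.   20.] [ 499. -273.   20.]
```

The triangulated red centre is about z 40, and red shows through the gap between the closed fingers. So the fingers closed above the grip, not around it. I'll reopen, go lower and close again.

Call:
{"api": "jog_arm", "payload": {
  "gripper": 30,
  "targets": [
    {"xyz": [0,0,0],"spin": 0},
    {"xyz": [0,0,0],"spin": 0},
    {"xyz": [0,0,0],"spin": 0},
    {"xyz": [0,0,0],"spin": 0},
    {"xyz": [0,0.02,0.07],"spin": 0},
    {"xyz": [0,0,0.07],"spin": 0},
    {"xyz": [0,0,0.07],"spin": 0},
    {"xyz": [0,0,0.05],"spin": 0},
    {"xyz": [0,0,0],"spin": 0},
    {"xyz": [0,0,0],"spin": 0}
  ]
}}

```text
time: 24.3
tool_pos: [500.4, -267.1, 11.3]
tcp_rot: [-3.058, -0.026, -0.13]
contact_force: [-0.9, -0.0, -0.3]
grip_width: 27.5
finger_force: 0.0
```

Call:
{"api": "jog_arm", "payload": {
  "gripper": 0,
  "targets": [
    {"xyz": [0,0,0],"spin": 0},
    {"xyz": [0,0,0],"spin": 0},
    {"xyz": [0,0,0],"spin": 0},
    {"xyz": [0,0,0],"spin": 0},
    {"xyz": [0,0,0],"spin": 0},
    {"xyz": [0,0,0],"spin": 0},
    {"xyz": [0,0,0],"spin": 0},
    {"xyz": [0,0,0],"spin": 0},
    {"xyz": [0,0,0],"spin": 0},
    {"xyz": [0,0,0],"spin": 0}
  ]
}}

```text
time: 25.55
tool_pos: [500.4, -266.7, 11.2]
tcp_rot: [-3.058, -0.026, -0.13]
contact_force: [2.1, 5.1, 1.6]
grip_width: 11.4
finger_force: 29.6
```

The pin is gripped (11.4 mm, 29.6 N). Next I'll draw it, lift, go over and park, all relative to this pose.

```bash
python3 - <<'E'
from h import *
p=bot.get_obs()['tool_pos'];a=np.radians(-97.0);X=np.array([np.cos(a),np.sin(a),0]);Y=np.array([-np.sin(a),np.cos(a),0]);Z=np.array([0,0,1.])
P=lambda x,y,z:p+X*x+Y*y+Z*z
moves([P(0,-8,0),P(0,-22,0),P(0,-36,0),P(0,-50,0),P(0,-64,0),P(10,-66,14),P(38,-66,24),P(66,-66,24),P(86,-66,24),P(86,-50,24),
P(86,-32,24),P(86,-14,24),P(86,0,24),P(86,2,24),P(86,2,14),P(86,2,4),P(86,2,-2),P(86,2,-5)])
E
```

```text
0 [np.float64(-0.1), np.float64(0.0), np.float64(-0.0), 0]
1 [np.float64(-0.17), np.float64(0.0), np.float64(-0.0), 0]
2 [np.float64(-0.17), np.float64(0.0), np.float64(-0.0), 0]
3 [np.float64(-0.17), np.float64(0.0), np.float64(-0.0), 0]
4 [np.float64(-0.17), np.float64(0.0), np.float64(-0.0), 0]
5 [np.float64(-0.02), np.float64(0.11), np.float64(-0.19), 0]
6 [np.float64(0.01), np.float64(0.34), np.float64(-0.15), 0]
7 [np.float64(0.0), np.float64(0.35), np.float64(-0.03), 0]
8 [np.float64(0.0), np.float64(0.25), np.float64(-0.02), 0]
9 [np.float64(0.2), np.float64(-0.0), np.float64(0.01), 0]
10 [np.float64(0.22), np.float64(-0.0), np.float64(0.01), 0]
11 [np.float64(0.22), np.float64(-0.0), np.float64(0.01), 0]
12 [np.float64(0.17), np.float64(-0.0), np.float64(0.0), 0]
13 [np.float64(0.02), np.float64(-0.0), np.float64(0.0), 0]
14 [np.float64(-0.0), np.float64(0.01), np.float64(0.12), 0]
15 [np.float64(-0.0), np.float64(0.01), np.float64(0.12), 0]
16 [np.float64(-0.0), np.float64(0.01), np.float64(0.07), 0]
17 [np.float64(-0.0), np.float64(0.0), np.float64(0.04), 0]
```

Call:
{"api": "jog_arm", "payload": {
  "targets": [
    {"xyz": [-0.1,0,0],"spin": 0},
    {"xyz": [-0.17,0,-0.01],"spin": 0},
    {"xyz": [-0.17,0.01,-0.01],"spin": 0},
    {"xyz": [-0.17,0,0],"spin": 0},
    {"xyz": [-0.17,0,0],"spin": 0},
    {"xyz": [-0.02,0.11,-0.19],"spin": 0},
    {"xyz": [0.01,0.34,-0.15],"spin": 0},
    {"xyz": [0,0.35,-0.03],"spin": 0},
    {"xyz": [0,0.25,-0.02],"spin": 0},
    {"xyz": [0,0,0],"spin": 0}
  ]
}}

```text
time: 26.8
tool_pos: [424.9, -346.3, 34.9]
tcp_rot: [-3.058, -0.025, -0.132]
contact_force: [0.4, -0.1, -0.4]
grip_width: 11.7
finger_force: 29.6
```

```bash
python3 - <<'E'
from m import *
w,c=look("w5")
M=R.from_euler('xyz',bot.get_obs()['tcp_rot'])
p=bot.get_obs()['tool_pos'];a=np.radians(-97.0);X=np.array([np.cos(a),np.sin(a),0]);Y=np.array([-np.sin(a),np.cos(a),0])
d=p-np.array([500.4,-266.7,11.2]);print('clamp shift',d@X,d@Y,d[2],bot.get_obs()['grip_width'])
E
```

```text
26.8 [ 424.9 -346.3   34.9] [-175.2   -1.5   -7.6]
[[ 0.991 -0.129  0.036]
 [-0.132 -0.988  0.079]
 [ 0.025 -0.083 -0.996]]
clamp shift 86.96038755665379 -65.30538753067978 23.540342096460268 11.77397827135573
```

View pics/w5.png

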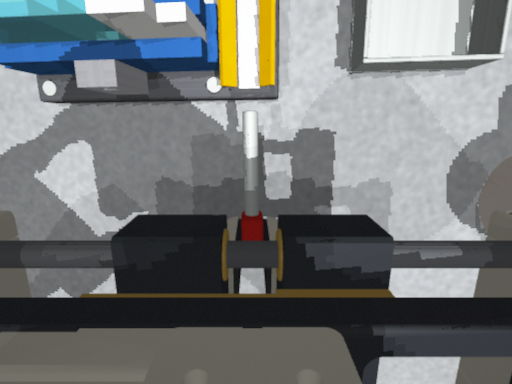

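The view shows the pin gripped, with its rod tip at (251,115) in line with the groove centred at about (249,60). Next I'll go forward and down into the groove.

Call:
{"api": "jog_arm", "payload": {
  "targets": [
    {"xyz": [0.2,-0.01,0],"spin": 0},
    {"xyz": [0.22,0,0.01],"spin": 0},
    {"xyz": [0.22,0,0.01],"spin": 0},
    {"xyz": [0.2,0,0],"spin": 0},
    {"xyz": [0,0,0],"spin": 0},
    {"xyz": [0,0.01,0.12],"spin": 0},
    {"xyz": [0,0.01,0.12],"spin": 0},
    {"xyz": [0,0,0.07],"spin": 0},
    {"xyz": [0,0,0.03],"spin": 0},
    {"xyz": [0,0,0],"spin": 0}
  ]
}}

```text
time: 28.1
tool_pos: [493.1, -352.4, 8.0]
tcp_rot: [-3.058, -0.025, -0.13]
contact_force: [-0.4, 0.2, -0.2]
grip_width: 11.6
finger_force: 29.6
```

```bash
python3 - <<'E'
from m import *
o=bot.get_obs();p=o['tool_pos'];a=np.radians(-97.0);X=np.array([np.cos(a),np.sin(a),0]);Y=np.array([-np.sin(a),np.cos(a),0])
d=p-np.array([500.4,-266.7,11.2]);print('clamp shift',d@X,d@Y,d[2],o['grip_width'],o['contact_force'])
E
```

```text
clamp shift 86.00084953848655 3.17891243503781 -3.205038556071666 11.637963195799452 [-0.38109306  0.16066708 -0.16105883]
```

Call:
{"api": "jog_arm", "payload": {
  "gripper": 35,
  "targets": [
    {"xyz": [0,0,0.01],"spin": 0},
    {"xyz": [0,0,0],"spin": 0},
    {"xyz": [0,0,0],"spin": 0},
    {"xyz": [0,0,0],"spin": 0},
    {"xyz": [0,0,0],"spin": 0},
    {"xyz": [0,0,-0.2],"spin": 0},
    {"xyz": [0,0,-0.5],"spin": 0},
    {"xyz": [0,0,-0.6],"spin": 0},
    {"xyz": [0,-0.2,-0.5],"spin": 0},
    {"xyz": [0,-0.5,-0.2],"spin": 0}
  ]
}}

```text
time: 29.35
tool_pos: [495.2, -311.5, 175.3]
tcp_rot: [-3.062, -0.03, -0.133]
contact_force: [0.4, -0.2, 0.2]
grip_width: 32.1
finger_force: 0.0
```

```bash
python3 - <<'E'
from m import *
w,c=look("w6")
for nm,lo,hi,z in(("red",(0,130,60),(8,255,255),54),("yel",(15,150,100),(35,255,255),55),("blue",(100,150,60),(125,255,255),60),("teal",(80,60,60),(98,255,255),94)):
  for s,p,r in blobs(w,lo,hi,200): print(nm,s,p.round(1),hit(c,*p,z).round(1),r)
E
```

```text
29.35 [ 495.2 -311.5  175.3] [-175.4   -1.7   -7.6]
[[ 0.991 -0.13   0.041]
 [-0.132 -0.988  0.075]
 [ 0.03  -0.08  -0.996]]
red 245 [300.8 178.4] [ 494.5 -355.7   54. ] ((300.5, 178.0), (22.0, 11.0), 90.0)
yel 463 [289.6 136.7] [ 540.5 -348.2   55. ] ((290.0, 137.0), (56.0, 8.0), 90.0)
yel 507 [311.  136.6] [ 537.7 -370.2   55. ] ((310.93988037109375, 136.98301696777344), (9.086737632751465, 56.24690628051758), 1.7357045412063599)
yel 389 [ 47.1 236. ] [458.7 -44.3  55. ] ((45.5, 235.0), (10.0, 49.0), 90.0)
yel 276 [188.1 254.5] [ 418.6 -215.6   55. ] ((189.35443115234375, 254.4939422607422), (9.99133014678955, 49.16566848754883), 2.385944128036499)
yel 288 [315.6 253.5] [ 406.1 -364.2   55. ] ((314.91619873046875, 254.4861297607422), (49.139373779296875, 10.79400634765625), 88.09085083007812)
yel 787 [ 48.3 277.8] [403.8 -29.6  55. ] ((50.0, 278.5), (21.0, 48.0), 90.0)
yel 1194 [321.9 293.8] [ 354.6 -367.2   55. ] ((276.5, 293.0), (311.0, 6.0), -0.0)
blue 2214 [224.2 137.4] [ 548.5 -279.8   60. ] ((222.5, 138.0), (30.0, 121.0), 90.0)
teal 739 [96.8 50.7] [ 640.9 -180.8   94. ] ((99.00163269042969, 50.942901611328125), (70.42839813232422, 14.565485000610352), 1.6365771293640137)
teal 814 [193.1 139.6] [ 550.8 -256.    94. ] ((192.49871826171875, 139.39508056640625), (10.209099769592285, 83.10477447509766), 89.29268646240234)
```

View pics/w6.png

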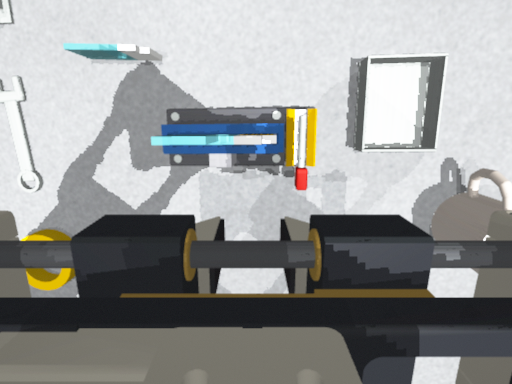

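The view shows the pin parked, rod in the groove and grip at (301,178), while the plate still stands. Before taking the plate I'll check the apparent height bias by triangulating between earlier wrist views.

```bash
python3 - <<'E'
from h import *
o=bot.get_obs();c=bot.get_calibration("wrist");print(o['joint_positions'])
T=R.from_euler('xyz',o['tcp_rot']);C=R.from_euler('xyz',c['rotation']);rel=T.inv()*C;off=T.inv().apply(c['eye']-o['tool_pos']);print('cam in tool',off.round(1))
def cam(pos,rot):
    t=R.from_euler('xyz',rot);return dict(c,eye=np.array(pos)+t.apply(off),rotation=(t*rel).as_euler('xyz'))
def tri(rs):
    A=sum(np.eye(3)-np.outer(d,d)/(d@d) for e,d in rs);b=sum((np.eye(3)-np.outer(d,d)/(d@d))@e for e,d in rs);return np.linalg.solve(A,b)
c2=cam([487.9,-265.9,151.5],[-3.059,-.027,-.13]);c3=cam([434.4,-256.6,28.9],[-3.058,-.025,-.13]);c6=c
w2,w3,w6=[cv2.imread(f"pics/{n}.png") for n in("w2","w3","w6")]
# red far-edge row & centre col on top face; white bolts
for n,w in(("w2",w2),("w3",w3)):
    m=cv2.inRange(cv2.cvtColor(w,cv2.COLOR_BGR2HSV),(0,130,60),(8,255,255));ys,xs=np.nonzero(m);print(n,xs.min(),xs.max(),ys.min(),ys.max())
print('red centroid',tri([ray(c2,260.8,173.6),ray(c3,253.5,113.7)]).round(1))
# bolts in front of base (z~18-20): view by hand w3 (168,82),(351,78); w2 (209,149),(318,149)
print('bolts',tri([ray(c2,209,149),ray(c3,168,82)]).round(1),tri([ray(c2,318,149),ray(c3,351,78)]).round(1))
s=bot.capture("side");cs=bot.get_calibration("side")
print('tip side',proj(cs,o['tool_pos']),proj(cs,o['tool_pos']-T.apply([0,0,60])))
q=proj(cs,o['tool_pos']).astype(int);cv2.imwrite("pics/s7.png",cv2.resize(s[q[1]-50:q[1]+30,q[0]-40:q[0]+60],(750,600)));print(q)
E
```

```text
[-0.73637215  0.46571324  1.37495772  0.08814816  1.32279236  0.93973655]
cam in tool [  66.6    0.6 -193.3]
w2 255 266 162 185
w3 242 264 92 136
red centroid [ 500.8 -268.7   54.3]
bolts [ 529.9 -212.2   22.7] [ 515.8 -331.    21.4]
tip side [306.76367162 215.89504106] [308.50498602 201.8954682 ]
[306 215]
```

View pics/s7.png

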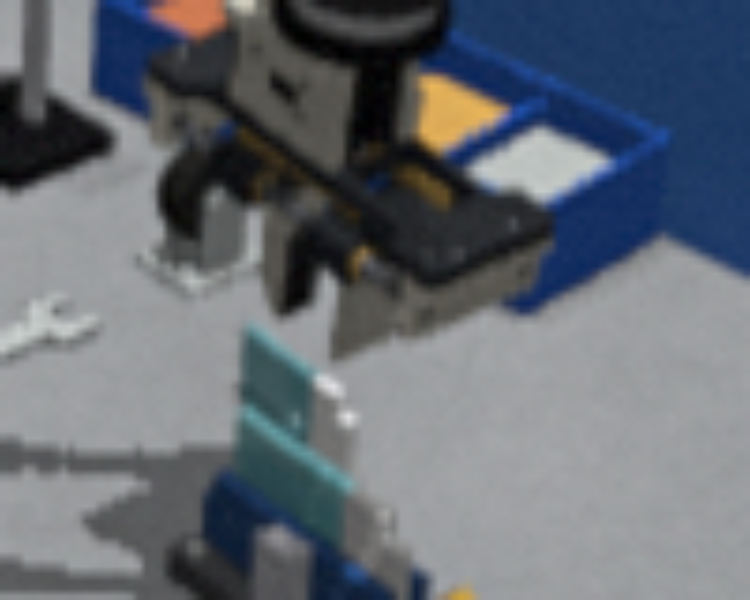

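The side view shows the actual fingertips sitting about 28 mm behind the reported TCP, which explains the earlier misses. The rest of the scene measures consistently. Next I'll spin by 1.58 rad and move over the plate.

```bash
python3 - <<'E'
from h import *
p=bot.get_obs()['tool_pos'];e=np.array([551.6,-264.5,105]);f=np.array([551.6,-264.5,37])
moves([p+(e-p)*min(1,k/14) for k in range(1,17)]+[e+(f-e)*k/3 for k in(1,2,3)],[-1]*15+[-.8]+[0]*3)
E
```

```text
0 [np.float64(0.04), np.float64(-0.04), np.float64(0.07), -1]
1 [np.float64(0.05), np.float64(-0.03), np.float64(0.07), -1]
2 [np.float64(0.05), np.float64(-0.03), np.float64(0.07), -1]
3 [np.float64(0.05), np.float64(-0.03), np.float64(0.07), -1]
4 [np.float64(0.05), np.float64(-0.02), np.float64(0.07), -1]
5 [np.float64(0.06), np.float64(-0.01), np.float64(0.07), -1]
6 [np.float64(0.06), np.float64(-0.01), np.float64(0.07), -1]
7 [np.float64(0.06), np.float64(-0.0), np.float64(0.07), -1]
8 [np.float64(0.06), np.float64(0.0), np.float64(0.07), -1]
9 [np.float64(0.06), np.float64(0.01), np.float64(0.07), -1]
10 [np.float64(0.06), np.float64(0.01), np.float64(0.07), -1]
11 [np.float64(0.05), np.float64(0.02), np.float64(0.07), -1]
12 [np.float64(0.05), np.float64(0.03), np.float64(0.07), -1]
13 [np.float64(0.05), np.float64(0.03), np.float64(0.07), -1]
14 [np.float64(0.0), np.float64(0.0), np.float64(0.0), -1]
15 [np.float64(0.0), np.float64(0.0), np.float64(0.0), -0.8]
16 [np.float64(-0.02), np.float64(-0.01), np.float64(0.28), 0]
17 [np.float64(-0.02), np.float64(-0.01), np.float64(0.28), 0]
18 [np.float64(-0.02), np.float64(-0.01), np.float64(0.28), 0]
```

Call:
{"api": "jog_arm", "payload": {
  "targets": [
    {"xyz": [0.04,-0.04,0.07],"spin": -1},
    {"xyz": [0.05,-0.03,0.07],"spin": -1},
    {"xyz": [0.05,-0.03,0.07],"spin": -1},
    {"xyz": [0.05,-0.03,0.07],"spin": -1},
    {"xyz": [0.05,-0.02,0.07],"spin": -1},
    {"xyz": [0.06,-0.01,0.07],"spin": -1},
    {"xyz": [0.06,-0.01,0.07],"spin": -1},
    {"xyz": [0.06,0,0.07],"spin": -1},
    {"xyz": [0.06,0,0.07],"spin": -1},
    {"xyz": [0.06,0.01,0.07],"spin": -1}
  ]
}}

```text
time: 30.7
tool_pos: [534.9, -278.8, 119.3]
tcp_rot: [-3.119, -0.084, 0.873]
contact_force: [-0.7, 0.1, 0.8]
grip_width: 32.3
finger_force: 0.0
```

Call:
{"api": "jog_arm", "payload": {
  "targets": [
    {"xyz": [0.06,0.01,0.07],"spin": -1},
    {"xyz": [0.05,0.02,0.07],"spin": -1},
    {"xyz": [0.05,0.03,0.07],"spin": -1},
    {"xyz": [0.05,0.03,0.07],"spin": -1},
    {"xyz": [0,0,0],"spin": -1},
    {"xyz": [0,0,0],"spin": -0.8},
    {"xyz": [-0.02,-0.01,0.2],"spin": 0},
    {"xyz": [0,0,0],"spin": 0},
    {"xyz": [0,0,0],"spin": 0},
    {"xyz": [0,0,0],"spin": 0}
  ]
}}

```text
time: 31.95
tool_pos: [550.5, -266.3, 82.4]
tcp_rot: [3.115, -0.083, 1.451]
contact_force: [0.5, -0.0, 0.4]
grip_width: 32.2
finger_force: 0.0
```

```bash
python3 - <<'E'
from m import *
w,c=look("w8")
s=bot.capture("side");cs=bot.get_calibration("side")
for z in(94,): 
  for p in((549,-274),): print(proj(c,[*p,z]))
for nm,lo,hi,z in(("teal",(80,60,60),(98,255,255),94),("blue",(100,150,60),(125,255,255),60)):
  for q,p,r in blobs(w,lo,hi,200): print(nm,q,p.round(1),hit(c,*p,z).round(1),r)
p=bot.get_obs()['tool_pos'];moves([np.array([551.6,-264.5,p[2]]),np.array([551.6,-264.5,36.5])])
E
```

```text
31.95 [ 550.5 -266.3   82.4] [178.5  -4.8  83.2]
[[ 0.119  0.992  0.037]
 [ 0.989 -0.121  0.079]
 [ 0.083  0.027 -0.996]]
[250.75768754 229.50904349]
teal 2157 [366.6  40.8] [ 632.4 -166.1   94. ] ((366.5000305175781, 42.5), (28.955583572387695, 88.25980377197266), 5.710593223571777)
teal 1329 [249.6 188.6] [ 551.6 -246.7   94. ] ((249.5, 189.0), (102.0, 13.0), 90.0)
blue 2991 [248.3 181.8] [ 551.2 -246.8   60. ] ((248.5, 184.5), (111.0, 41.0), 90.0)
blue 319 [236.4 279.5] [ 532.1 -324.3   60. ] ((236.5, 279.5), (23.0, 13.0), 90.0)
blue 264 [262.3 278.8] [ 552.8 -326.6   60. ] ((262.5, 279.0), (22.0, 11.0), 90.0)
0 [np.float64(0.02), np.float64(0.01), np.float64(0.0), 0]
1 [np.float64(-0.05), np.float64(-0.02), np.float64(0.57), 0]
```

Call:
{"api": "jog_arm", "payload": {
  "targets": [
    {"xyz": [0,0,0.2],"spin": 0},
    {"xyz": [-0.02,-0.01,0.2],"spin": 0},
    {"xyz": [0,0,0.12],"spin": 0},
    {"xyz": [0,0,0.05],"spin": 0},
    {"xyz": [0,0,0],"spin": 0},
    {"xyz": [0,0,0],"spin": 0},
    {"xyz": [0,0,0],"spin": 0},
    {"xyz": [0,0,0],"spin": 0},
    {"xyz": [0,0,0],"spin": 0},
    {"xyz": [0,0,0],"spin": 0}
  ]
}}

```text
time: 33.3
tool_pos: [551.0, -264.0, 36.6]
tcp_rot: [3.115, -0.083, 1.452]
contact_force: [-0.4, 0.7, -0.1]
grip_width: 32.6
finger_force: 0.0
```

Call:
{"api": "jog_arm", "payload": {
  "gripper": 0,
  "targets": [
    {"xyz": [0,0,0],"spin": 0},
    {"xyz": [0,0,0],"spin": 0},
    {"xyz": [0,0,0],"spin": 0},
    {"xyz": [0,0,0],"spin": 0},
    {"xyz": [0,0,0],"spin": 0},
    {"xyz": [0,0,0],"spin": 0},
    {"xyz": [0,0,0],"spin": 0},
    {"xyz": [0,0,0],"spin": 0},
    {"xyz": [0,0,-0.05],"spin": 0},
    {"xyz": [0,0,-0.05],"spin": 0}
  ]
}}

```text
time: 34.55
tool_pos: [550.5, -264.4, 44.3]
tcp_rot: [3.116, -0.084, 1.452]
contact_force: [-2.3, 0.4, -1.4]
grip_width: 8.1
finger_force: 30.0
```

```bash
python3 - <<'E'
from h import *
o=bot.get_obs();print(o['joint_positions'],R.from_euler('xyz',o['tcp_rot']).as_matrix().round(3))
p=o['tool_pos'];moves([p+[0,0,60],p+[0,0,120]])
E
```

```text
[-0.62325017  0.64279837  1.45729222  0.09822279  1.06138569 -0.55198489] [[ 0.118  0.992  0.036]
 [ 0.989 -0.121  0.08 ]
 [ 0.084  0.026 -0.996]]
0 [np.float64(0.06), np.float64(0.02), np.float64(-0.75), 0]
1 [np.float64(0.06), np.float64(0.02), np.float64(-0.75), 0]
```

The plate is gripped (8.1 mm, 30 N). Joints 4 and 5 constrain the leaned pose, so I'll check a simple arm model for a feasible one near 45°.

```bash
cat > k.py <<'E'
from h import *
from scipy.optimize import least_squares
G=[221,490,376,382,76,0,0]
def fk(q,g=G):
    h,L2,L3,L,d,r0,e=g
    j1=R.from_euler('z',q[0]); A=j1*R.from_euler('y',q[1]);B=A*R.from_euler('y',q[2])*R.from_euler('z',q[3])*R.from_euler('y',q[4])*R.from_euler('z',q[5])
    F=A*R.from_euler('y',q[2])
    p=j1.apply([r0,d,h])+A.apply([0,0,L2])+F.apply([e,0,L3])+B.apply([0,0,L]);return p,B
D=[([-1.34599788,.342700388,1.52499934,0,1.2753771,-.14597091],[190.15,-488.88,190.86]),
([-.58304233,1.04559499,.03772819,.01557433,1.90171767,.62312555],[754.67,-399.97,264.5]),
([-.72892818,.32154176,1.47721799,.04011118,1.19130849,.9243429],[486.77,-314.61,223.1]),
([-.99213015,-.24998329,2.06715032,.08179746,1.18695279,.64523979],[239.64,-178.2,226.8]),
([2.39288348,.37860964,1.06819159,-.04156901,1.845618,2.48849851],[-420.7,305.91,345.08]),
([2.50094263,.09798251,.42415503,-.16357809,2.65672307,2.44997724],[-241.35,118.09,680.56]),
([-.73637215,.46571324,1.37495772,.08814816,1.32279236,.93973655],[495.2,-311.5,175.3])]
s=least_squares(lambda g:np.concatenate([fk(q,g)[0]-p for q,p in D]),G);G=s.x
lo=np.array([-2.53,-.77,.04,-1,.28,-3.11]);hi=np.array([2.53,2.02,2.7,4.14,2.66,3.11])
def ik(p,M,q0):
    f=lambda q:np.concatenate([fk(q)[0]-p,300*(fk(q)[1].as_matrix()-M).ravel()])
    r=least_squares(f,np.clip(q0,lo+.01,hi-.01),bounds=(lo+.005,hi-.005));return r.x,r.cost
E
python3 - <<'E'
from k import *
print(G.round(1),np.abs(s.fun).max().round(2))
o=bot.get_obs();print(np.abs(fk(o['joint_positions'])[1].as_matrix()-R.from_euler('xyz',o['tcp_rot']).as_matrix()).max())
off=np.array([-48.4,3.7,-23.4])
for t in(45,40,35,30):
  for az in(-5,5,12):
    for roll in(-20,0,20):
      for dz in (150,165):
        n=R.from_euler('z',az,degrees=True).apply([np.sin(np.radians(t)),0,np.cos(np.radians(t))]) if 0 else R.from_euler('zy',[az,-(t)],degrees=True).apply([0,0,0])
        a=np.radians(az);T=np.radians(t)
        z=np.array([np.sin(T)*np.cos(a),np.sin(T)*np.sin(a),-np.cos(T)]);y=np.array([np.cos(T)*np.cos(a),np.cos(T)*np.sin(a),np.sin(T)])
        z=R.from_rotvec(y*np.radians(roll)).apply(z);x=np.cross(y,z);M=np.c_[x,y,z]
        p=np.array([514,178,dz])-M@off
        best=min((ik(p,M,q0) for q0 in([.5,.3,2.,-.8,.5,.5],[.5,.5,1.8,0,.5,0])),key=lambda r:r[1])
        if best[1]<2: print(t,az,roll,dz,best[0].round(2),'z',z.round(3))
E
```

```text
[ 2.160e+02  5.069e+02  3.803e+02  3.480e+02  7.580e+01 -2.000e-01
  4.570e+01] 3.83
1.11061533284515
45 -5 20 150 [ 0.18  0.13  2.42  2.54  0.29 -0.8 ] z [ 0.692  0.283 -0.664]
45 5 20 150 [ 0.01  0.12  2.42  1.94  0.43 -0.46] z [ 0.632  0.399 -0.664]
45 5 20 165 [ 0.01  0.08  2.4   1.81  0.41 -0.32] z [ 0.632  0.399 -0.664]
45 12 20 150 [-0.09  0.13  2.41  1.69  0.56 -0.39] z [ 0.579  0.473 -0.664]
45 12 20 165 [-0.09  0.09  2.39  1.59  0.55 -0.27] z [ 0.579  0.473 -0.664]
40 5 20 150 [ 0.02  0.11  2.34  1.54  0.39 -0.02] z [ 0.572  0.393 -0.72 ]
40 5 20 165 [0.02 0.08 2.32 1.41 0.4  0.12] z [ 0.572  0.393 -0.72 ]
40 12 20 150 [-0.07  0.12  2.32  1.4   0.53 -0.05] z [ 0.52  0.46 -0.72]
40 12 20 165 [-0.07  0.09  2.3   1.31  0.54  0.06] z [ 0.52  0.46 -0.72]
35 -5 -20 150 [ 0.66  0.45  1.85 -0.93  0.88  3.06] z [ 0.507 -0.388 -0.77 ]
35 -5 -20 165 [ 0.66  0.43  1.84 -0.9   0.9   3.02] z [ 0.507 -0.388 -0.77 ]
35 -5 0 150 [ 0.47  0.23  2.09 -0.85  0.42  2.85] z [ 0.571 -0.05  -0.819]
35 -5 0 165 [ 0.47  0.21  2.07 -0.78  0.45  2.77] z [ 0.571 -0.05  -0.819]
35 5 -20 165 [ 0.64  0.36 
[... 1125 characters left out ...]
  2.18] z [ 0.498  0.044 -0.866]
30 5 0 165 [ 0.37  0.17  2.06 -0.35  0.43  2.14] z [ 0.498  0.044 -0.866]
30 5 20 150 [0.03 0.13 2.17 0.89 0.5  0.69] z [ 0.438  0.382 -0.814]
30 5 20 165 [0.03 0.11 2.15 0.82 0.53 0.77] z [ 0.438  0.382 -0.814]
30 12 -20 150 [ 0.6   0.34  1.99 -0.91  0.68  2.74] z [ 0.531 -0.237 -0.814]
30 12 -20 165 [ 0.6   0.32  1.97 -0.87  0.7   2.69] z [ 0.531 -0.237 -0.814]
30 12 0 150 [ 0.32  0.17  2.11 -0.16  0.34  1.82] z [ 0.489  0.104 -0.866]
30 12 0 165 [ 0.32  0.15  2.09 -0.14  0.39  1.8 ] z [ 0.489  0.104 -0.866]
30 12 20 150 [-0.03  0.15  2.16  0.9   0.6   0.54] z [ 0.388  0.432 -0.814]
30 12 20 165 [-0.03  0.12  2.13  0.85  0.63  0.6 ] z [ 0.388  0.432 -0.814]
```

The model says about 40–45° is feasible when the tool leans toward az ≈ 30°, with the label normal still at the reader. I'll lift the plate out and go up to where joint 5 saturates, then lean.

```bash
python3 - <<'E'
from h import *
p=bot.get_obs()['tool_pos'];a=p+[0,0,110.];e=np.array([205,195,640.])
n=14
moves([p+[0,0,55],a]+[a+(e-a)*k/n for k in(1,2)])
E
```

```text
0 [np.float64(0.06), np.float64(0.02), np.float64(-0.68), 0]
1 [np.float64(0.06), np.float64(0.02), np.float64(-0.68), 0]
2 [np.float64(0.41), np.float64(-0.34), np.float64(-0.41), 0]
3 [np.float64(0.41), np.float64(-0.34), np.float64(-0.41), 0]
```

Call:
{"api": "jog_arm", "payload": {
  "targets": [
    {"xyz": [0.03,0.01,-0.3],"spin": 0},
    {"xyz": [0.05,0.02,-0.55],"spin": 0},
    {"xyz": [0.06,0.02,-0.6],"spin": 0},
    {"xyz": [0.41,-0.34,-0.41],"spin": 0},
    {"xyz": [0.41,-0.34,-0.41],"spin": 0},
    {"xyz": [0.41,-0.34,-0.41],"spin": 0},
    {"xyz": [0.41,-0.34,-0.41],"spin": 0},
    {"xyz": [0.41,-0.34,-0.41],"spin": 0},
    {"xyz": [0.41,-0.34,-0.41],"spin": 0},
    {"xyz": [0.41,-0.34,-0.41],"spin": 0}
  ]
}}

```text
time: 35.8
tool_pos: [381.2, -30.1, 405.8]
tcp_rot: [3.112, -0.083, 1.452]
contact_force: [1.4, -0.1, -1.1]
grip_width: 7.6
finger_force: 30.0
```

Call:
{"api": "jog_arm", "payload": {
  "targets": [
    {"xyz": [0.41,-0.34,-0.41],"spin": 0},
    {"xyz": [0.41,-0.34,-0.41],"spin": 0},
    {"xyz": [0.41,-0.34,-0.41],"spin": 0},
    {"xyz": [0.41,-0.34,-0.41],"spin": 0},
    {"xyz": [0.41,-0.34,-0.41],"spin": 0},
    {"xyz": [0.41,-0.34,-0.41],"spin": 0},
    {"xyz": [0.41,-0.34,-0.41],"spin": 0},
    {"xyz": [0.1,0,-0.75],"spin": 0},
    {"xyz": [0.1,0,-0.75],"spin": 0},
    {"xyz": [0.1,0,-0.75],"spin": 0}
  ]
}}

```text
time: 37.05
tool_pos: [246.0, 253.4, 722.5]
tcp_rot: [3.008, -0.169, 1.46]
contact_force: [0.8, -1.7, 6.6]
grip_width: 7.8
finger_force: 30.0
```

```bash
python3 - <<'E'
from h import *
o=bot.get_obs();print(o['tool_pos'].round(1),o['joint_positions'].round(3),o['grip_width']);M=R.from_euler('xyz',o['tcp_rot']);print(M.as_matrix().round(3))
plan([([0,0,62],0)])
E
```

```text
[246.  253.4 722.5] [0.525 0.238 0.036 0.119 2.657 0.758] 7.8152272619853305
[[ 0.109  0.983  0.151]
 [ 0.98  -0.132  0.151]
 [ 0.168  0.131 -0.977]]
0 [np.float64(0.13), np.float64(0.1), np.float64(-0.76), 0]
```

Call:
{"api": "jog_arm", "payload": {
  "targets": [
    {"xyz": [-0.12,-0.1,-0.75],"spin": 0},
    {"xyz": [-0.11,-0.08,-0.75],"spin": 0},
    {"xyz": [-0.1,-0.05,-0.75],"spin": 0},
    {"xyz": [-0.09,-0.02,-0.75],"spin": 0},
    {"xyz": [-0.08,0,-0.75],"spin": 0},
    {"xyz": [-0.07,0.03,-0.75],"spin": 0},
    {"xyz": [-0.06,0.06,-0.75],"spin": 0},
    {"xyz": [-0.05,0.09,-0.74],"spin": 0},
    {"xyz": [-0.03,0.12,-0.73],"spin": 0},
    {"xyz": [-0.02,0.15,-0.72],"spin": 0}
  ]
}}

```text
time: 38.3
tool_pos: [104.8, 159.9, 804.5]
tcp_rot: [2.722, -0.34, 1.499]
contact_force: [-0.9, -0.1, -0.7]
grip_width: 7.8
finger_force: 30.0
```

```bash
python3 - <<'E'
from h import *
o=bot.get_obs();print(o['tool_pos'].round(1),o['joint_positions'].round(3),o['grip_width']);M=R.from_euler('xyz',o['tcp_rot']);print(M.as_matrix().round(3))
plan([([0,0,62],0)])
a=o['joint_positions'][0];plan([([-40*np.cos(a),-40*np.sin(a),40],0)])
E
```

```text
[104.8 159.9 804.5] [ 0.44  -0.085  0.036  0.144  2.657  0.73 ] 7.8153466473295135
[[ 0.067  0.901  0.428]
 [ 0.94  -0.201  0.275]
 [ 0.334  0.384 -0.861]]
0 [np.float64(0.26), np.float64(0.3), np.float64(-0.67), 0]
0 [np.float64(-0.06), np.float64(-0.17), np.float64(-0.68), 0]
```

Call:
{"api": "jog_arm", "payload": {
  "targets": [
    {"xyz": [-0.06,-0.17,-0.68],"spin": 0},
    {"xyz": [-0.05,-0.15,-0.69],"spin": 0},
    {"xyz": [-0.04,-0.13,-0.69],"spin": 0},
    {"xyz": [-0.03,-0.11,-0.7],"spin": 0},
    {"xyz": [-0.03,-0.09,-0.7],"spin": 0},
    {"xyz": [-0.02,-0.07,-0.7],"spin": 0},
    {"xyz": [-0.02,-0.05,-0.7],"spin": 0},
    {"xyz": [0,0,0],"spin": 0},
    {"xyz": [0,0,0],"spin": 0},
    {"xyz": [0,0,0],"spin": 0}
  ]
}}

```text
time: 39.55
tool_pos: [3.4, 48.4, 823.7]
tcp_rot: [2.578, -0.485, 1.587]
contact_force: [-0.8, 0.0, -0.7]
grip_width: 7.4
finger_force: 30.0
```

```bash
cat > f.py <<'E'
from k import *
o=bot.get_obs();q=o['joint_positions'];print(o['time'],o['tool_pos'].round(1),q.round(3),o['grip_width']);M=R.from_euler('xyz',o['tcp_rot']);print(M.as_matrix().round(3))
F=fk(q)[1];dl=(F.inv()*M).as_rotvec();print('off',dl.round(3),(fk(q)[0]-o['tool_pos']).round(1))
off=np.array([-48.4,3.7,-23.4]);dz=R.from_rotvec(dl)
for sp in np.arange(-10,11,2):
    N=M*R.from_euler('z',.1*sp);y=N.as_matrix()[:,1];
    el=np.degrees(np.arcsin(y[2]));az=np.degrees(np.arctan2(y[1],y[0]))
    t=np.array([.705,-.06,.707]);res=[]
    for L in((514,178,150),(514,178,165),(540,178,155)):
        p=np.array(L)-N.apply(off);b=min((ik(p,(N*dz.inv()).as_matrix(),q0) for q0 in(q,[.1,.1,2.3,1.5,.45,0],[.3,.2,2.1,.3,.4,0])),key=lambda r:r[1]);res.append((round(b[1],1),b[0].round(2).tolist()))
    print(sp,'el',el.round(1),'az',az.round(1),'err',np.degrees(np.arccos(y@t)).round(1),res)
E
python3 f.py
```

```text
39.55 [  3.4  48.4 823.7] [ 0.854 -0.286  0.038 -0.29   2.657  0.673] 7.353622606346524
[[-0.014  0.849  0.528]
 [ 0.884 -0.236  0.403]
 [ 0.466  0.472 -0.748]]
off [-0.     0.     1.571] [-10.6 -18.6 -53.8]
-10 el 40.4 az 54.1 err 42.6 [(np.float64(0.0), [-0.04, 0.12, 2.37, 1.46, 0.44, -2.22]), (np.float64(0.0), [-0.04, 0.08, 2.35, 1.34, 0.45, -2.1]), (np.float64(0.0), [-0.04, 0.15, 2.31, 1.4, 0.44, -2.15])]
-8 el 41.6 az 39.0 err 31.7 [(np.float64(0.0), [-0.02, 0.11, 2.35, 1.42, 0.43, -1.96]), (np.float64(0.0), [-0.02, 0.08, 2.33, 1.3, 0.44, -1.83]), (np.float64(0.0), [-0.02, 0.15, 2.28, 1.35, 0.44, -1.89])]
-6 el 40.8 az 23.7 err 21.2 [(np.float64(0.0), [-0.01, 0.11, 2.33, 1.37, 0.43, -1.69]), (np.float64(0.0), [-0.01, 0.08, 2.3, 1.25, 0.44, -1.57]), (np.float64(0.0), [-0.01, 0.15, 2.26, 1.3, 0.43, -1.62])]
-4 el 38.1 az 9.3 err 12.6 [(np.float64(0.0), [0.0, 0.11, 2.3, 1.32, 0.43, -1.43]), (np.float64(0.0), [0.0, 0.08, 2.28, 1.21, 0.44, -1.31]), (np.float64(0.0), [0.0, 0.15, 2.23, 1.26, 0.44, -1.36])]
-2 el 33.8 az -3.8 err 11.2 [(np.float64(0.0), [0.01, 0.11, 2.27, 1.27, 0.43, -1
[... 635 characters left out ...]
 0.11, 2.18, 1.07, 0.49, -0.37]), (np.float64(0.0), [-0.01, 0.17, 2.13, 1.11, 0.48, -0.41])]
6 el 7.3 az -44.4 err 50.9 [(np.float64(0.0), [-0.03, 0.14, 2.18, 1.14, 0.48, -0.26]), (np.float64(0.0), [-0.03, 0.11, 2.16, 1.06, 0.5, -0.17]), (np.float64(0.0), [-0.03, 0.18, 2.12, 1.09, 0.49, -0.2])]
8 el -0.3 az -53.0 err 62.1 [(np.float64(0.0), [-0.05, 0.15, 2.17, 1.13, 0.5, -0.06]), (np.float64(0.0), [-0.05, 0.12, 2.15, 1.05, 0.52, 0.03]), (np.float64(0.0), [-0.05, 0.19, 2.1, 1.08, 0.51, -0.0])]
10 el -7.9 az -61.6 err 73.3 [(np.float64(0.0), [-0.07, 0.16, 2.16, 1.12, 0.51, 0.13]), (np.float64(0.0), [-0.07, 0.13, 2.14, 1.05, 0.53, 0.21]), (np.float64(0.0), [-0.07, 0.2, 2.09, 1.07, 0.52, 0.19])]
```

Leaned about 42°. A few more push rows with the arm plane toward the reader axis should bring the label normal closer to 45°.

Call:
{"api": "jog_arm", "payload": {
  "targets": [
    {"xyz": [0.15,0.28,0.27],"spin": 0},
    {"xyz": [0.15,0.28,0.27],"spin": 0},
    {"xyz": [0.31,-0.01,-0.68],"spin": 0},
    {"xyz": [0.31,-0.01,-0.68],"spin": 0},
    {"xyz": [0.31,-0.01,-0.68],"spin": 0},
    {"xyz": [0.31,-0.01,-0.68],"spin": 0},
    {"xyz": [0.31,-0.01,-0.68],"spin": 0},
    {"xyz": [0,0,0],"spin": -1},
    {"xyz": [0,0,0],"spin": -1},
    {"xyz": [0,0,0],"spin": -1}
  ]
}}

```text
time: 40.8
tool_pos: [-47.2, 89.7, 826.5]
tcp_rot: [2.419, -0.346, 1.881]
contact_force: [-0.1, 0.4, -0.4]
grip_width: 7.7
finger_force: 30.0
```

```bash
sed -i 's/np.arange(-10,11,2)/np.arange(-4,5,1)/; s/(540,178,155)/(514,178,160)/' f.py; python3 f.py
```

```text
40.8 [-47.2  89.7 826.5] [ 0.58  -0.342  0.037  0.149  2.657  0.562] 7.669153758999188
[[-0.287  0.783  0.552]
 [ 0.896  0.016  0.444]
 [ 0.339  0.622 -0.706]]
off [0.    0.    1.571] [-15.6  -8.3 -54.8]
-4 el 44.8 az 30.8 err 25.0 [(np.float64(0.0), [-0.07, 0.12, 2.39, 1.58, 0.5, -2.06]), (np.float64(0.0), [-0.07, 0.09, 2.37, 1.47, 0.5, -1.94]), (np.float64(0.0), [-0.07, 0.1, 2.37, 1.51, 0.5, -1.98])]
-3 el 44.0 az 22.9 err 19.7 [(np.float64(0.0), [-0.06, 0.12, 2.38, 1.56, 0.5, -1.93]), (np.float64(0.0), [-0.06, 0.09, 2.35, 1.45, 0.5, -1.81]), (np.float64(0.0), [-0.06, 0.1, 2.36, 1.49, 0.5, -1.85])]
-2 el 42.6 az 15.2 err 14.6 [(np.float64(0.0), [-0.05, 0.12, 2.36, 1.54, 0.49, -1.8]), (np.float64(0.0), [-0.05, 0.09, 2.34, 1.43, 0.5, -1.68]), (np.float64(0.0), [-0.05, 0.1, 2.35, 1.47, 0.5, -1.72])]
-1 el 40.8 az 8.0 err 10.2 [(np.float64(0.0), [-0.05, 0.12, 2.35, 1.51, 0.49, -1.67]), (np.float64(0.0), [-0.05, 0.08, 2.33, 1.41, 0.5, -1.55]), (np.float64(0.0), [-0.05, 0.1, 2.33, 1.44, 0.49, -1.59])]
0 el 38.5 az 1.1 err 7.8 [(np.float64(0.0), [-0.05, 0.12, 2.34, 1.49, 0.49, -1.54]), (n
[... 218 characters left out ...]
[-0.05, 0.09, 2.3, 1.37, 0.5, -1.3]), (np.float64(0.0), [-0.05, 0.1, 2.31, 1.4, 0.5, -1.34])]
2 el 32.8 az -11.2 err 13.0 [(np.float64(0.0), [-0.05, 0.12, 2.31, 1.44, 0.49, -1.29]), (np.float64(0.0), [-0.05, 0.09, 2.29, 1.35, 0.5, -1.18]), (np.float64(0.0), [-0.05, 0.1, 2.3, 1.38, 0.5, -1.21])]
3 el 29.6 az -16.7 err 17.9 [(np.float64(0.0), [-0.05, 0.12, 2.3, 1.42, 0.5, -1.16]), (np.float64(0.0), [-0.05, 0.09, 2.27, 1.33, 0.51, -1.05]), (np.float64(0.0), [-0.05, 0.1, 2.28, 1.36, 0.5, -1.09])]
4 el 26.2 az -21.9 err 23.2 [(np.float64(0.0), [-0.05, 0.12, 2.29, 1.4, 0.5, -1.04]), (np.float64(0.0), [-0.05, 0.09, 2.26, 1.31, 0.51, -0.94]), (np.float64(0.0), [-0.05, 0.1, 2.27, 1.34, 0.51, -0.97])]
```

Call:
{"api": "jog_arm", "payload": {
  "targets": [
    {"xyz": [-0.2,0.01,0.66],"spin": 0},
    {"xyz": [-0.2,0.02,0.66],"spin": 0},
    {"xyz": [-0.2,0.01,0.66],"spin": 0},
    {"xyz": [-0.2,0.02,0.66],"spin": 0},
    {"xyz": [-0.2,0.01,0.66],"spin": 0},
    {"xyz": [-0.2,0.02,0.66],"spin": 0},
    {"xyz": [-0.2,0.01,0.66],"spin": 0},
    {"xyz": [-0.2,0.02,0.66],"spin": 0},
    {"xyz": [-0.2,0.01,0.66],"spin": 0},
    {"xyz": [-0.2,0.02,0.66],"spin": 0}
  ]
}}

```text
time: 42.05
tool_pos: [151.4, 118.8, 542.2]
tcp_rot: [2.361, -0.434, 1.88]
contact_force: [-1.1, -0.4, -1.6]
grip_width: 7.8
finger_force: 30.0
```

```bash
python3 - <<'E'
from h import *
o=bot.get_obs();print(o['tool_pos'].round(1),o['joint_positions'].round(3),o['grip_width']);M=R.from_euler('xyz',o['tcp_rot']);print(M.as_matrix().round(3))
p=o['tool_pos'];e=np.array([510,232,153.])-p;n=int(np.ceil(np.linalg.norm(e)/48));print(n);plan([(e/n,0)])
E
```

```text
[151.4 118.8 542.2] [ 2.174 -0.77   1.718 -0.926  1.886  1.597] 7.838440658735979
[[-0.276  0.767  0.579]
 [ 0.864 -0.066  0.499]
 [ 0.421  0.638 -0.645]]
12
0 [np.float64(-0.17), np.float64(0.02), np.float64(0.54), 0]
```

The wrist passed too close to the base axis and joint 1 swung round. I'll unwind it by going around the axis, then go out and down.

```bash
python3 - <<'E'
from h import *
o=bot.get_obs();M=R.from_euler('xyz',o['tcp_rot']);p=o['tool_pos'];z=M.as_matrix()[:,2];w=p-360*z
print(w.round(0))
a=np.radians(-133-np.arange(1,12)*12.2)
W=[np.array([82*np.cos(t),82*np.sin(t),w[2]+min(i+1,5)*5]) for i,t in enumerate(a)]
P=[x+360*z for x in W]
moves(P);print(P[-1].round(0))
e=np.array([510,232,153.]);d=(e-P[-1]);print(d.round(0));plan([(d/11,0)])
E
```

```text
[-57. -61. 774.]
0 [np.float64(0.21), np.float64(-0.07), np.float64(-0.03), 0]
1 [np.float64(0.22), np.float64(-0.05), np.float64(-0.01), 0]
2 [np.float64(0.22), np.float64(-0.02), np.float64(0.03), 0]
3 [np.float64(0.22), np.float64(0.01), np.float64(0.06), 0]
4 [np.float64(0.2), np.float64(0.05), np.float64(0.08), 0]
5 [np.float64(0.16), np.float64(0.04), np.float64(0.15), 0]
6 [np.float64(0.13), np.float64(0.08), np.float64(0.16), 0]
7 [np.float64(0.09), np.float64(0.11), np.float64(0.17), 0]
8 [np.float64(0.05), np.float64(0.13), np.float64(0.17), 0]
9 [np.float64(0.01), np.float64(0.15), np.float64(0.16), 0]
10 [np.float64(-0.03), np.float64(0.16), np.float64(0.14), 0]
[205. 261. 567.]
[ 305.  -29. -414.]
0 [np.float64(-0.32), np.float64(-0.03), np.float64(0.49), 0]
```

Call:
{"api": "jog_arm", "payload": {
  "targets": [
    {"xyz": [0.21,-0.07,-0.03],"spin": 0},
    {"xyz": [0.22,-0.05,-0.01],"spin": 0},
    {"xyz": [0.22,-0.02,0.03],"spin": 0},
    {"xyz": [0.22,0.01,0.06],"spin": 0},
    {"xyz": [0.2,0.05,0.08],"spin": 0},
    {"xyz": [0.16,0.04,0.15],"spin": 0},
    {"xyz": [0.13,0.08,0.16],"spin": 0},
    {"xyz": [0.09,0.11,0.17],"spin": 0},
    {"xyz": [0.05,0.13,0.17],"spin": 0},
    {"xyz": [0.01,0.15,0.16],"spin": 0}
  ]
}}

```text
time: 43.3
tool_pos: [188.6, 259.2, 567.1]
tcp_rot: [2.366, -0.435, 1.878]
contact_force: [-0.5, 0.1, -0.6]
grip_width: 7.7
finger_force: 30.0
```

```bash
python3 - <<'E'
from h import *
o=bot.get_obs();print(o['tool_pos'].round(1),o['joint_positions'].round(3),o['grip_width']);M=R.from_euler('xyz',o['tcp_rot']);A=M.as_matrix();print(A.round(3));print('wrist',(o['tool_pos']-360*A[:,2]).round(0))
e=np.array([514,178,155])-M.apply([-48.4,3.7,-23.4]);d=e-o['tool_pos'];print(e.round(0),d.round(0));plan([(d/10,0),([40,0,0],0),([0,40,0],0),([0,0,-40],0)])
y=A[:,1];print('err',np.degrees(np.arccos(y@[.705,-.06,.707])))
E
```

```text
[188.6 259.2 567.1] [ 0.617 -0.651  1.638  0.077  1.291  0.502] 7.74893974744743
[[-0.274  0.77   0.576]
 [ 0.864 -0.065  0.499]
 [ 0.422  0.635 -0.648]]
wrist [-19.  80. 800.]
[511. 232. 158.] [ 323.  -27. -409.]
0 [np.float64(-0.36), np.float64(-0.01), np.float64(0.55), 0]
1 [np.float64(-0.14), np.float64(0.39), np.float64(0.29), 0]
2 [np.float64(0.43), np.float64(-0.03), np.float64(0.25), 0]
3 [np.float64(-0.21), np.float64(-0.32), np.float64(0.32), 0]
err 5.4468034505807035
```

Call:
{"api": "jog_arm", "payload": {
  "targets": [
    {"xyz": [-0.23,0.41,0.44],"spin": 0},
    {"xyz": [-0.23,0.41,0.44],"spin": 0},
    {"xyz": [-0.23,0.41,0.44],"spin": 0},
    {"xyz": [-0.36,-0.16,0.51],"spin": 0},
    {"xyz": [-0.36,-0.16,0.51],"spin": 0},
    {"xyz": [-0.36,-0.16,0.51],"spin": 0},
    {"xyz": [-0.36,-0.16,0.51],"spin": 0},
    {"xyz": [-0.36,-0.16,0.51],"spin": 0},
    {"xyz": [-0.36,-0.16,0.51],"spin": 0},
    {"xyz": [-0.3,-0.13,0.43],"spin": 0}
  ]
}}

```text
time: 44.55
tool_pos: [442.8, 228.3, 214.2]
tcp_rot: [2.392, -0.427, 1.865]
contact_force: [1.0, 0.8, 0.0]
grip_width: 7.9
finger_force: 30.0
```

```bash
cat > e.py <<'E'
from h import *
o=bot.get_obs();print(o['time'],o['tool_pos'].round(1),o['joint_positions'].round(3),o['grip_width']);M=R.from_euler('xyz',o['tcp_rot']);A=M.as_matrix();print(A.round(3))
e=np.array([514,178,153])-M.apply([-48.4,3.7,-23.4]);d=e-o['tool_pos'];print('d',d.round(0));plan([(d/max(1,np.ceil(np.linalg.norm(d)/40)),0)])
y=A[:,1];print('err',np.degrees(np.arccos(y@[.705,-.06,.707])),np.degrees([np.arcsin(y[2]),np.arctan2(y[1],y[0])]))
E
python3 e.py
```

```text
44.55 [442.8 228.3 214.2] [-0.085 -0.047  2.314  1.251  0.598 -1.2  ] 7.900665304130803
[[-0.264  0.782  0.564]
 [ 0.871 -0.058  0.488]
 [ 0.414  0.62  -0.666]]
d [ 69.   4. -59.]
0 [np.float64(-0.16), np.float64(0.07), np.float64(0.33), 0]
err 6.537863611538819 [38.3388311  -4.24008476]
```

Call:
{"api": "jog_arm", "payload": {
  "targets": [
    {"xyz": [-0.16,0.07,0.33],"spin": 0},
    {"xyz": [-0.16,0.07,0.33],"spin": 0},
    {"xyz": [-0.16,0.07,0.33],"spin": 0},
    {"xyz": [0,0,0],"spin": 0},
    {"xyz": [0,0,0],"spin": 0},
    {"xyz": [0,0,0],"spin": 0},
    {"xyz": [0,0,0],"spin": 0},
    {"xyz": [0,0,0],"spin": 0},
    {"xyz": [0,0,0],"spin": 0},
    {"xyz": [0,0,0],"spin": 0}
  ]
}}

```text
time: 45.8
tool_pos: [511.2, 233.4, 159.7]
tcp_rot: [2.387, -0.427, 1.869]
contact_force: [-0.5, 0.4, -0.9]
grip_width: 7.8
finger_force: 30.0
```

```bash
python3 e.py; python3 - <<'E'
from h import *
t=bot.capture("top");s=bot.capture("side");ct,cs=bot.get_calibration("top"),bot.get_calibration("side")
L=[514,178,153];a,b=proj(ct,L),proj(cs,L);print(a,b)
f=lambda i,q,n:cv2.resize(i[max(0,int(q[1])-n):int(q[1])+n,int(q[0])-n:int(q[0])+n],(400,400),interpolation=cv2.INTER_CUBIC)
cv2.imwrite("pics/fin.png",np.hstack([f(t,a,40),f(s,b,40)]))
for q,p,r in blobs(t,(18,90,90),(38,255,255),5,(int(a[0])-40,int(a[1])-40,int(a[0])+40,int(a[1])+40)): print(q,p.round(1),hit(ct,*p,153).round(0))
E
```

```text
45.8 [511.2 233.4 159.7] [-0.052  0.208  2.252  1.576  0.545 -1.557] 7.750525798827245
[[-0.267  0.78   0.566]
 [ 0.87  -0.058  0.49 ]
 [ 0.414  0.624 -0.663]]
d [ 0. -2. -4.]
0 [np.float64(-0.04), np.float64(-0.03), np.float64(0.03), 0]
err 6.29487466787229 [38.57825592 -4.23323474]
[206.53654084 201.51987966] [219.93108658 168.98003613]
396 [217.1 202. ] [513. 143. 153.]
18 [209.3 213.6] [475. 168. 153.]
9 [194.  215.6] [467. 218. 153.]
7 [194.  226.4] [432. 216. 153.]
```

View pics/fin.png

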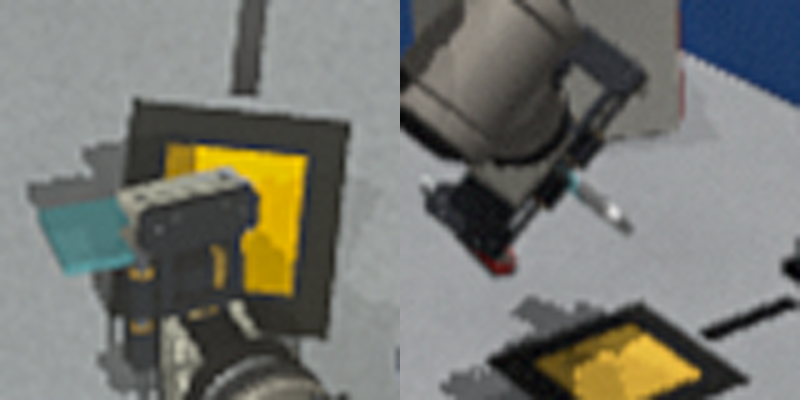

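The view shows the plate held in the air over the mat, leaning. In the top crop its clear end is at left (40–130, 195–275), and in the side crop the frosted end is near (605,205). I'll check its in-hand position by projecting the plate's corners.

```bash
python3 - <<'E'
from h import *
M0=np.array([[.118,.992,.036],[.989,-.121,.08],[.084,.026,-.996]]);T0=np.array([551.0,-264.0,36.6])
a=np.radians(-97);X=np.array([np.cos(a),np.sin(a),0]);Y=np.array([-np.sin(a),np.cos(a),0])
o=bot.get_obs();M=R.from_euler('xyz',o['tcp_rot']).as_matrix();ct,cs=bot.get_calibration("top"),bot.get_calibration("side")
at,as_=(np.array([206,201])-40),(np.array([219,168])-40)
for n,(x,y,z) in dict(TLclear=(-60,4,32),BLclear=(-60,4,-32),Tfrost=(20,4,32),Bfrost=(20,4,-32),Tend=(46,4,32),notch=(60,4,18),Bend=(60,4,-32),label=(40,4,-6)).items():
    w=np.array([549,-274,62.])+X*x+Y*y+[0,0,z];p=M@(M0.T@(w-T0))+o['tool_pos']
    print(n,p.round(0),'top crop',((proj(ct,p)-at)*5).round(0),'side crop',((proj(cs,p)-as_)*5).round(0)+[400,0])
E
```

```text
TLclear [470. 255. 220.] top crop [ 64. 262.] side crop [500. 115.]
BLclear [507. 281. 175.] top crop [ 38. 208.] side crop [518. 140.]
Tfrost [488. 182. 192.] top crop [188. 239.] side crop [575. 171.]
Bfrost [524. 209. 146.] top crop [158. 187.] side crop [591. 195.]
Tend [493. 158. 182.] top crop [227. 232.] side crop [599. 190.]
notch [504. 151. 167.] top crop [240. 217.] side crop [616. 205.]
Bend [533. 172. 132.] top crop [216. 177.] side crop [628. 223.]
label [514. 180. 157.] top crop [199. 203.] side crop [603. 200.]
```

```bash
python3 -c "
from plant import bot
print(bot.close_job(),bot.get_obs()['time'])"
```

```text
the job is handed in; nothing more can be done
the job is handed in; nothing more can be done
```

I handed the job in at about 46 s with the pin parked in the side notch (seen before lifting the plate, not looked at since). By my measurements the plate's label end is about 157 mm over the mat's middle, and the label faces up at about 39° towards the lens, roughly 6° off the ideal 45° direction; the verdict was not shown.

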